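# Clamp test coupons and lock the stage

### The arm

A 6-joint arm with a two-finger parallel gripper is mounted at the origin on the work surface. World frame = base frame: x ahead of the robot, y to its left, z up, the work surface at z = 0. Lengths are in mm, angles in rad, forces in N, time in s.
With the tool pointing down it reaches from about 325 to 850 mm from the base axis. Payload 4.4 kg.
Tool frame: the origin (TCP) lies midway between the tips of the shut fingers; the grasp point (between the pads) lies robot.grasp_offset behind it (robot.grasp_offset is the distance from the TCP to the grasp point, in mm); z points along the fingers, y is the direction in which the jaws open and shut (so a half turn about z gives the same grasp; the last joint's range is limited). The gripper opens to 94 mm and grips with 3 to 60 N. Pads are 16 mm wide; open, the fingers measure 119 mm over their backs; the gripper's body (75 mm by 177 mm) begins 78 mm behind the grasp point.
Start: joints at [1.194, 0.207, 1.542, -0, 1.393, -0.15], TCP at [128.744, 560.403, 167.447] pointing down, gripper open.
Joint ranges: [-2.73, 2.73], [-0.86, 2.22], [0.23, 2.46], [-1.11, 4.25], [0.08, 2.63], [-2.82, 2.82]. Speed limits (rad/s): [2.79, 2.79, 3.14, 3.14, 3.14, 3.14].

### API

Orientations are given as a rotation vector (axis times angle).
In Python, from cell import monitor, camera, get_calibration, robot, look_for gives the robot as it stands.
- The arm moves only by the tool drive_tool, never from a script. Its argument "increments" is a list of rows, each an object with "rotation": the turn, a rotation vector about the tool's x, y, z as a fraction of full scale, a list of three; "travel": the shift along the tool's x, y, z as a fraction of full scale, a list of three; "claw": the closure, from 0 (fully open) to 1 (shut). In form: [{"rotation": [rx, ry, rz], "travel": [tx, ty, tz], "claw": claw}, ...]. A call has 1 to 20 rows; each row is the pose to reach, as a shift and turn from the pose measured when the call began, along the tool's axes at that moment, turning the shorter way round; what a row does not reach only later rows make up. Full scale, the value 1, is 0.2 m for a shift and 360 degrees for a turn. A row lasts 1/10 s, in which the tool goes at most 50 mm and 8.59 degrees, less where a joint would pass 70% of its speed; a pose out of reach is approached as far as the arm can. A call with a number of a shift or a turn outside -1 to 1 is refused whole. A call with a gripper value outside its range is refused whole. The fingers move at their own pace and stop on an object; "squeeze" is the grip in N (left out, the last holds). Time passes only in rows, so rows that repeat a pose let the fingers close. It gives the time, the measured TCP pose, the force and the opening at its end, in the units of the state.
- monitor.read_state(): the state, without advancing time (a new reading comes with each control period).
- camera(name): name is "scene" or "top" or "wrist"; returns (picture, depth): 480x640x3 uint8, red, green, blue; 480x640 float32, mm along the optical axis (not along the pixel's ray), 0 where there is no reading.
- get_calibration(name): a dict with "intrinsics" (3x3 intrinsics, pixels), "R" (3x3) and "t" (3): a world point X has camera coordinates R X + t. Camera axes: x right, y down, z forward; pixel columns grow to the right and rows downward; lengths in mm; the calibration is good to about 2 mm. A picture is of the moment at which its call begins: read the wrist's pose just before it. get_calibration takes no time and is no camera call; for the wrist camera it gives the pose at the moment of the call.
- robot.finish_job(): hands the job in, once; it reports no verdict.
Trained networks look in the newest picture that a camera, given by its name, has taken for a name from the list of things; names that differ only in an ending like _2 or _b are one class to them, and where a whole thing is asked for, a point or a joint stands for the part that bears it (a point fixed in the world has none). Each returns a list of dicts, best first, with "p" (0 to 1); they miss things now and then, are a little off and sometimes report something else, mostly with a low value. They report only what shows in the picture. A call takes as long as a camera call. They do not tell look-alikes from the thing itself.
- look_for(label, camera): "location" ([x, y, z] in mm, in world coordinates, good to about 4 mm: the middle of the surface that is visible of it).
The state is a dict: "clock": time; "qpos": joint angles; "qd": joint speeds; "joint_torque": joint torques, N m; "tcp_pos": TCP position; "ee_rot": TCP orientation; "contact_force": force on the tool from outside, world axes, zero at the start; "torque": the same for the moment, N m; "gripper_width": finger opening in mm.
Only numpy, scipy, OpenCV 4.12 (cv2) and the standard library are available. Lean on these libraries where they do the work, as an engineer would, in place of code of your own. Each camera call takes 0.05 s, during which the arm holds its last target. There are 200 camera calls.

### The job

Secure the steel test coupons for the hardness check: lift the stage's spring clip fully up, where it stays, slide every coupon flat under it, one per lane, fully home against the rear stop, then lower the clip onto them. Only then set the T-key in the lock, turn it gently back and forth until it drops in, and turn it clockwise as far as it goes so that the bolt comes out over the clip. Put the key back upright in its wooden stand and leave the other things on the bench alone.

Things in the scene. Friction and masses are not known exactly. Their poses are not given: they have to be found in the camera images.
- stage: Clamping stage fixed to the bench: dark base plate 175 x 320 x 8 mm, aluminium bed (top 30 mm above the bench, x -45..100, y -100..100 mm) and a grey lock housing on the -y side. Origin on the bench under the bed; +x to the rear, away from the robot (yaw within 0.2 rad), +y left, z up.
- lane (a point): Where the centre of a coupon's underside lies when home in the middle lane (stage x 10, y 0, z 30 mm; axes as the stage's). Three lanes run along x, at y = -56, 0, +56 mm from here, 42 mm wide between ribs 3 mm high (stage x -30..70 mm). A fixed rear stop 12 mm high has its face 60 mm behind this point, so a home coupon's rear end touches it.
- clip (a joint): Spring clip: a steel crossbar 200 x 16 x 8 mm across all lanes, on two side arms hinged at the rear; the front rises. 0 = shut on the empty bed, about 0.05 rad resting on coupons, 0.6 rad = fully up (stop; bar then some 80 mm above the bench). Spring and stiff hinge: some 3 to 5 N at the knob lifts it, and it stays where it is left. It opens too little to lay coupons in from above.
- clip_hinge (a point): Middle of the clip's hinge axis, which runs along the stage's y, at stage x 95, z 36 mm.
- knob (a point): Point in the black knob on the middle of the crossbar, moving with the clip: knob 22 mm along stage y, 16 mm along x, 30 mm high; this point is 10 mm below its top and 20 mm above the bar's upper face. Clip shut: 80 mm in front of the hinge axis and 26 mm above it.
- lock (a point): Centre of the mouth of the lock's upright round bore in the top of the grey housing (70 x 62 mm, top 68 mm above the bench), stage x 30, y -165 mm; axes as the stage's. Bore 27 mm across, 4 mm chamfer, 49 mm deep. A thin dust shutter in it gives no resistance. A key not yet engaged rests with its tip 39 mm below the mouth; engaged, it has dropped 10 mm further.
- slot_floor (a point): Floor of the bore. A plug with a 10.5 mm slot fills the lowest 10 mm. Slot direction unseen: from 0.8 rad anticlockwise to 0.5 clockwise of the stage's x; the blade drops in when within 0.15 rad. The plug then turns with the key (0.08 N m friction, 0.2 rad play) clockwise from above, to a stop at 1.3 rad from the stage's x and stays there; the key lifts straight out. Hard pressing drags the plug.
- bolt (a joint): Steel bolt that comes out of the housing's +y side over the clip's ear as the plug turns: 0 = in, about 0.019 m = fully out, at the plug's stop. It does not move until the plug is 0.6 rad clockwise of the stage's x (14 mm at 1.1 rad), and it stays out.
- key: Loose steel T-key, 250 g, 96 mm long. Origin at the tip's centre, z up the shaft. Blade 24 (x) x 7 (y) x 11 mm at the tip, round shaft 24 mm across from 11 to 52 mm, neck 10 mm across, handle bar 80 (x) x 14 (y) x 24 mm at the top (72 to 96 mm), in line with the blade (half a turn alike). Starts upright in its stand.
- stand: Wooden key stand, 70 x 70 x 50 mm, fixed on the bench. Origin on the bench at its centre. A round hole 28 mm across with a 4 mm chamfer, 40 mm deep, in the middle of its top: the key's tip rests 10 mm above the bench.
- coupon0: Loose steel coupon, a flat bar 120 (x) x 30 (y) x 8 mm, 0.2 kg, with a small mark near each end. Origin at the centre of its underside. Starts flat on the bench to the robot's left; None if absent.
- coupon1: Loose steel coupon, a flat bar 120 (x) x 30 (y) x 8 mm, 0.2 kg, with a small mark near each end. Origin at the centre of its underside. Starts flat on the bench to the robot's left; None if absent.
- coupon2: Loose steel coupon, a flat bar 120 (x) x 30 (y) x 8 mm, 0.2 kg, with a small mark near each end. Origin at the centre of its underside. Starts flat on the bench to the robot's left; None if absent.
- bin: Bystander: open red plastic bin 120 x 160 x 50 mm, origin under its centre. Leave alone.
- refblock: Bystander: round steel reference block, 64 mm across, 15 mm high, origin under its centre. Leave alone.
Mind the look-alikes: they are no part of the job. Leave any green look-alike of the coupon2 alone.

How it is judged:
By the outcome, as a careful person would: the job done as asked, in the order asked, and still so for the second after the job is handed in, with the robot touching nothing.
Of coupon0, coupon1, coupon2 only 2 to 3 are there at a start; the rules pass over those that are not, and their reading is None.
At some moment in a run one of coupon0, coupon1, coupon2 may be knocked a few centimetres aside while the robot is not near it.
It also fails if it takes over 210 s, if anything falls off the work surface, if the arm or the gripper's body presses on something with over 40 N, if the wrist force passes 120 N, or if a joint passes its speed limit or range.

## Working session

There is one attempt and no reset: what is moved stays moved. The work goes in short steps, Python scripts to look and compute and a tool call to move; the robot and the scene stay as the last step left them, time stands still between calls to the robot, and variables do not carry over. Pictures are saved under pics/ and viewed, about 12 in all and at most 16, crops included, and the job is handed in when it is done.

Besides the shell and the picture viewer there is one more tool, called by a JSON object that holds its "name" and its "arguments", one argument or row to a line. drive_tool: Moves the arm, as the interface text tells. Shift numbers are shares of 0.2 m and turn numbers shares of 360 degrees, none past 1 either way. Its arguments: {"type":"object","properties":{"increments":{"type":"array","items":{"type":"object","properties":{"rotation":{"type":"array","items":{"type":"number","minimum":-1,"maximum":1}},"travel":{"type":"array","items":{"type":"number","minimum":-1,"maximum":1}},"claw":{"type":"number"}}}},"squeeze":{"type":"number"}},"required":["increments"]}

```bash
ls; mkdir -p pics; cat > h.py <<'E'
import numpy as np, cv2
from cell import monitor, camera, get_calibration, robot, look_for
from scipy.spatial.transform import Rotation as Ro
def snap(n):
    c=get_calibration(n); p,d=camera(n); return p,d,c
def cloud(d,c):
    K=np.array(c["intrinsics"]);R=np.array(c["R"]);t=np.array(c["t"])
    v,u=np.mgrid[0:d.shape[0],0:d.shape[1]]
    P=np.stack([(u-K[0,2])/K[0,0]*d,(v-K[1,2])/K[1,1]*d,d],-1)
    W=(P-t)@R; W[d<=0]=np.nan; return W
def save(n,p): cv2.imwrite("pics/"+n,p[:,:,::-1])
def tomove(target,rotvec=None):
    s=monitor.read_state(); R0=Ro.from_rotvec(s["ee_rot"]); 
    tr=R0.inv().apply(np.array(target)-np.array(s["tcp_pos"]))/200
    print("travel",np.round(tr,4))
    if rotvec is not None:
        r=(R0.inv()*rotvec).as_rotvec()/(2*np.pi); print("rot",np.round(r,4))
E
python3 - <<'E'
from h import *
s=monitor.read_state(); print(s, robot.grasp_offset)
ims=[]
for n in("scene","top"):
    p,d,c=snap(n); save(n+"0.png",p); np.savez(f"{n}0.npz",p=p,d=d,**{k:np.array(v) for k,v in c.items()})
    for l in("stage","clip","knob","lock","key","stand","coupon0","bin","refblock"):
        print(n,l,[(np.round(r["location"]),round(r["p"],2)) for r in look_for(l,n)[:5]])
print(monitor.read_state()["clock"])
E
```

```text
pics
{'clock': 0.0, 'qpos': array([ 1.19449164e+00,  2.07406960e-01,  1.54292840e+00, -2.18067130e-05,
        1.39350074e+00, -1.50508152e-01]), 'qd': array([ 0.00054505, -0.00093438,  0.00141295,  0.00012578, -0.00130147,
       -0.00139355]), 'joint_torque': array([-1.75820624e-04, -3.70866859e+01, -2.81421000e+01,  6.99832826e-02,
        3.59218998e-02, -2.01318430e-04]), 'tcp_pos': array([128.42735177, 559.56653493, 166.31043841]), 'ee_rot': array([-0.35385767, -3.12103153,  0.00341062]), 'contact_force': array([ 0.1230905 , -0.32130208, -0.03152349]), 'torque': array([ 0.00519985, -0.03013607,  0.0229939 ]), 'gripper_width': 93.8892090371947} 18.8
scene stage [(array([620., -36.,  32.]), 0.85), (array([602.,  -6.,  41.]), 0.36)]
scene clip [(array([607.,  -5.,  42.]), 0.94)]
scene knob [(array([603.,  -2.,  40.]), 0.73)]
scene lock [(array([617., -28.,  31.]), 0.84)]
scene key [(array([ 484., -324.,   92.]), 0.81), (array([617., -32.,  26.]), 0.21)]
scene stand [(array([ 498., -302.,   45.]), 0.84)]
scene coupon0 [(array([477., 210.,  10.]), 0.83), (array([466., 288.,  11.]), 0.78), (array([476., 406.,   8.]), 0.66), (array([309., 265.,   5.]), 0.63)]
scene bin [(array([637., 252.,   4.]), 0.86)]
scene refblock [(array([ 586., -380.,   14.]), 0.8)]
top stage [(array([589., -46.,  26.]), 0.73)]
top clip [(array([658., 251.,   2.]), 0.71), (array([596., -15.,  38.]), 0.59), (array([594., -47.,  31.]), 0.28)]
top knob [(array([597., -17.,  38.]), 0.75)]
top lock [(array([592., -46.,  33.]), 0.72)]
top key [(array([ 482., -322.,  105.]), 0.89)]
top stand [(array([ 476., -307.,   50.]), 0.97), (array([594., -48.,  30.]), 0.22)]
top coupon0 [(array([471., 206.,   4.]), 0.92), (array([468., 398.,   8.]), 0.81), (array([305., 260.,   9.]), 0.78), (array([601., -18.,  41.]), 0.73), (array([457., 288.,  10.]), 0.58)]
top bin [(array([654., 249.,   3.]), 0.58)]
top refblock [(array([ 576., -388.,   16.]), 0.93)]
1.0
```

View pics/top0.png

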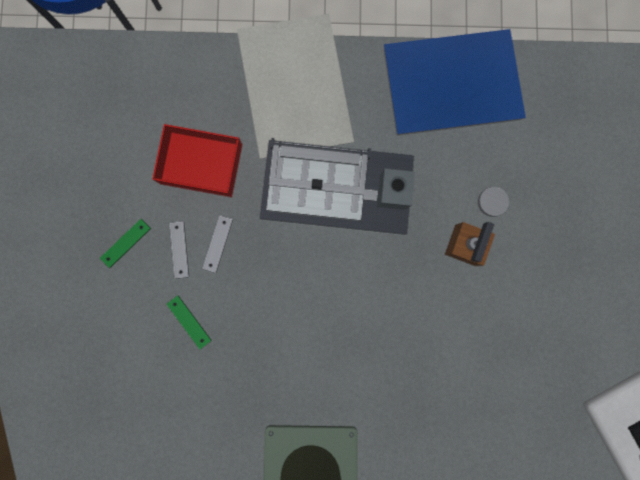

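View pics/scene0.png

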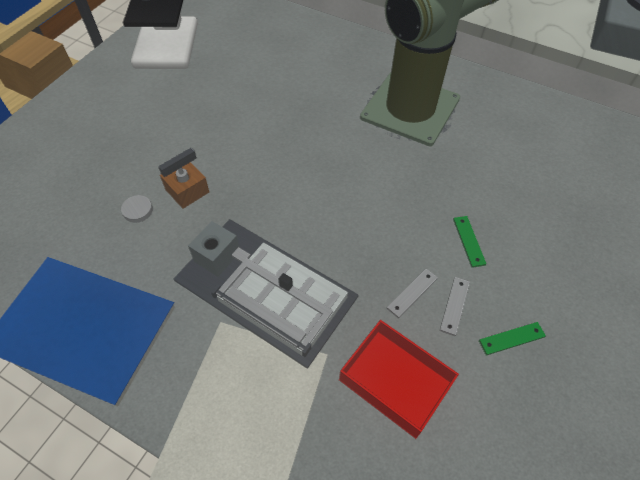

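Two steel coupons are present (top picture, pixels 179,250 and 218,244), plus two green look-alikes at 125,243 and 189,322. The stage is at 330,185 with the lock bore at 398,185. The key is upright in its stand at 478,242. Next I measure the poses.

```bash
python3 - <<'E'
from h import *
for n in("top","scene"):
    z=np.load(n+"0.npz"); d=z["d"];p=z["p"].astype(int);c={k:z[k] for k in("intrinsics","R","t")}
    W=cloud(d,c); X,Y,Z=W[...,0],W[...,1],W[...,2]
    cam=-c["R"].T@c["t"]; print(n,"cam",cam.round(),"fx",c["intrinsics"][0,0])
    b=(X>300)&(X<450)&(abs(Y)<100); print("bench z",np.nanmedian(Z[b]),np.nanstd(Z[b]))
    def rect(m,l,k=3):
        m=cv2.morphologyEx(m.astype(np.uint8),cv2.MORPH_OPEN,np.ones((k,k))) if k else m.astype(np.uint8)
        nn,lab,st,_=cv2.connectedComponentsWithStats(m)
        for i in range(1,nn):
            if st[i,4]<60: continue
            q=W[lab==i]; r=cv2.minAreaRect(q[:,:2].astype(np.float32))
            print(n,l,st[i,4],"ctr",np.round(r[0],1),"size",np.round(r[1],1),"ang",round(r[2],1),"z",np.round(np.median(q[:,2]),1))
    near=lambda x,y,r:(np.hypot(X-x,Y-y)<r)
    sat=p.max(-1)-p.min(-1)
    rect((Z>62)&(Z<75)&near(590,-180,90),"housing")
    rect((Z>23)&(Z<34)&near(590,-10,130)&(p.mean(-1)>140),"bed")
    rect((p.mean(-1)<60)&(Z>40)&near(597,-15,40),"knob",0)
    rect((Z>40)&(Z<60)&near(485,-315,60),"stand")
    rect((Z>85)&(Z<125)&near(485,-315,80),"keybar",0)
    rect((Z>3)&(Z<16)&near(465,250,90)&(sat<30),"coupon",0)
    dk=(p.mean(-1)<70)&near(590,-175,30)&(Z<60); 
    if dk.any(): 
        # bore centre by pixel ray at z=68
        v,u=np.nonzero((p.mean(-1)<45)&near(590,-175,40)); print("dark px",len(v),u.mean(),v.mean())
        K=c["intrinsics"]; ray=c["R"].T@np.linalg.solve(K,[u.mean(),v.mean(),1]); print("bore",cam+ray*(68-cam[2])/ray[2])
E
```

```text
top cam [411.  19. 944.] fx 437.3730768867973
bench z 0.310954791747507 1.658599610614202
top housing 932 ctr [ 590.3 -167.8] size [62.3 70.4] ang 85.1 z 68.0
top bed 417 ctr [632.4  51. ] size [45.9 44.7] ang 83.6 z 30.3
top bed 368 ctr [627.7  -5.7] size [44.9 44.7] ang 86.2 z 30.4
top bed 400 ctr [622.6 -60.9] size [42.2 44.6] ang 86.4 z 30.2
top bed 1856 ctr [561.9   1. ] size [197.4  52.5] ang 85.0 z 30.2
top knob 82 ctr [593.4  -1.7] size [18.5 14.3] ang 87.0 z 71.5
top stand 608 ctr [ 484.2 -312.7] size [40.4 70.7] ang 70.6 z 50.1
top stand 143 ctr [ 468.3 -356.4] size [12.6 69.4] ang 65.8 z 50.7
top keybar 443 ctr [ 479.1 -326.8] size [15.5 80.2] ang 69.7 z 105.6
top coupon 790 ctr [471.8 207.4] size [ 35.2 119.8] ang 72.9 z 8.0
top coupon 812 ctr [457.1 287.4] size [122.9  32.3] ang 7.6 z 7.9
dark px 107 397.4579439252336 184.53271028037383
bore [ 595.23690348 -166.30886657   68.        ]
scene cam [960. 261. 883.] fx 508.7307769596067
bench z 0.45707931928058176 1.6360528950989115
scene housing 956 ctr [ 591.7 -166.4] size [64.9 71.3] ang 85.1 z 68.1
scene bed 1738 ctr [559.5   1.2] size [199.8  48.3] ang 85.0 z 30.4
scene bed 472 ctr [619.1 -57.9] size [48.7 46. ] ang 85.7 z 30.3
scene bed 468 ctr [623.8  -4.2] size [44.1 46. ] ang 85.3 z 30.2
scene bed 524 ctr [628.7  50.1] size [49.5 45.7] ang 88.5 z 30.3
scene knob 147 ctr [ 5.971e+02 -3.000e-01] size [19.9 15.2] ang 85.9 z 70.2
scene stand 721 ctr [ 482.4 -321.6] size [66.5 70.9] ang 69.8 z 49.9
scene keybar 466 ctr [ 481.7 -324.8] size [18.  80.3] ang 69.4 z 102.8
scene coupon 913 ctr [471.9 207.7] size [ 36.4 124.4] ang 75.0 z 8.1
scene coupon 931 ctr [457.7 288.6] size [124.5  32.1] ang 8.1 z 8.1
dark px 0 nan nan
bore [nan nan nan]<stdin>:25: RuntimeWarning: Mean of empty slice.
  ret = ret.dtype.type(ret / rcount)
<stdin>:26: RuntimeWarning: Mean of empty slice.
```

```bash
cat >> h.py <<'E'
YAW=-0.085; O=np.array([580.,-0.3,0.])
def S(x,y,z): return O+Ro.from_euler('z',YAW).apply([x,y,z])
def down(th,pitch=0,ax=None):
    y=np.array([np.cos(th),np.sin(th),0]); z=np.array([0,0,-1.]); R=Ro.from_matrix(np.stack([np.cross(y,z),y,z],1))
    return Ro.from_rotvec(pitch*Ro.from_euler('z',YAW).apply([0,1,0]))*R
def plan(poses):
    s=monitor.read_state(); R0=Ro.from_rotvec(s["ee_rot"]); print("t",s["clock"],"tcp",np.round(s["tcp_pos"],1),"F",np.round(s["contact_force"],1),"w",round(s["gripper_width"],1),"j6",round(s["qpos"][5],2))
    for p,R in poses:
        print("T",np.round(R0.inv().apply(np.array(p)-s["tcp_pos"])/200,4).tolist(),"R",np.round((R0.inv()*R).as_rotvec()/(2*np.pi),4).tolist())
SY=np.pi/2+YAW
def clip(a): return S(95-80*np.cos(a)+11*np.sin(a),0,36+80*np.sin(a)+11*np.cos(a)),down(SY,a)
E
python3 - <<'E'
from h import *
p,_=clip(0)
plan([(p+[0,0,90],down(SY)),(p,down(SY))])
E
```

```text
t 1.0 tcp [128.8 560.4 167.4] F [-0.3  0.2  0.4] w 94.1 j6 -0.15
T [-2.9009, -2.2166, 0.1523] R [0.0, 0.0, -0.0224]
T [-2.9009, -2.2166, 0.6023] R [0.0, 0.0, -0.0224]
```

{"name": "drive_tool", "arguments": {
  "increments": [
    {"travel": [-0.97,-0.74,0],"rotation": [0,0,0],"claw": 0},
    {"travel": [-0.97,-0.74,0],"rotation": [0,0,0],"claw": 0},
    {"travel": [-0.97,-0.74,0],"rotation": [0,0,0],"claw": 0},
    {"travel": [-0.97,-0.74,0],"rotation": [0,0,0],"claw": 0},
    {"travel": [-0.97,-0.74,0],"rotation": [0,0,0],"claw": 0},
    {"travel": [-0.97,-0.74,0],"rotation": [0,0,0],"claw": 0}
  ]
}}

```text
clock: 1.6
tcp_pos: [287.7, 369.4, 167.7]
ee_rot: [0.364, 3.119, -0.001]
contact_force: [0.7, 0.6, -0.1]
gripper_width: 94.0
```

{"name": "drive_tool", "arguments": {
  "increments": [
    {"travel": [-0.97,-0.74,0],"rotation": [0,0,0],"claw": 0},
    {"travel": [-0.97,-0.74,0],"rotation": [0,0,0],"claw": 0},
    {"travel": [-0.97,-0.74,0],"rotation": [0,0,0],"claw": 0},
    {"travel": [-0.97,-0.74,0],"rotation": [0,0,0],"claw": 0},
    {"travel": [-0.97,-0.74,0],"rotation": [0,0,0],"claw": 0},
    {"travel": [-0.97,-0.74,0],"rotation": [0,0,0],"claw": 0}
  ]
}}

```text
clock: 2.2
tcp_pos: [445.8, 177.3, 168.6]
ee_rot: [0.374, 3.115, -0.003]
contact_force: [-0.1, 0.9, -0.6]
gripper_width: 94.1
```

{"name": "drive_tool", "arguments": {
  "increments": [
    {"travel": [-0.94,-0.72,0],"rotation": [0,0,0],"claw": 0},
    {"travel": [-0.94,-0.72,0],"rotation": [0,0,0],"claw": 0},
    {"travel": [-0.94,-0.72,0],"rotation": [0,0,0],"claw": 0},
    {"travel": [-0.94,-0.72,0],"rotation": [0,0,0],"claw": 0},
    {"travel": [-0.94,-0.72,0],"rotation": [0,0,0],"claw": 0},
    {"travel": [-0.94,-0.72,0],"rotation": [0,0,0],"claw": 0},
    {"travel": [-0.94,-0.72,0],"rotation": [0,0,-0.022],"claw": 0},
    {"travel": [-0.94,-0.72,0],"rotation": [0,0,-0.022],"claw": 0}
  ]
}}

```text
clock: 3.0
tcp_pos: [593.9, -5.3, 169.1]
ee_rot: [0.157, 3.135, -0.001]
contact_force: [-0.2, -0.3, -0.5]
gripper_width: 94.2
```

```bash
python3 - <<'E'
from h import *
p,_=clip(0)
w,d,c=snap("wrist"); save("w1.png",w)
plan([(p+[0,0,90],down(SY)),(p,down(SY))])
W=cloud(d,c); m=(W[...,2]>63)&(W[...,2]<80)&(np.hypot(W[...,0]-595,W[...,1])<30); q=W[m]
if len(q)>50: print(len(q),np.median(q,0),cv2.minAreaRect(q[:,:2].astype(np.float32)))
print(p)
E
```

```text
t 3.05 tcp [593.8  -5.2 169.3] F [ 0.1 -0.3  0.6] w 94.2 j6 -1.62
T [-0.0032, 0.019, 0.1615] R [-0.0002, 0.0005, -0.0027]
T [-0.0017, 0.0194, 0.6115] R [-0.0002, 0.0005, -0.0027]
474 [594.36497398  -0.60720726  72.33137321] ((594.9998168945312, -0.6527338027954102), (20.94671630859375, 15.542180061340332), 84.16397857666016)
[594.94584512  -1.57346524  47.        ]
```

{"name": "drive_tool", "arguments": {
  "increments": [
    {"travel": [0,0.02,0.3],"rotation": [0,0,-0.003],"claw": 0},
    {"travel": [0,0.022,0.45],"rotation": [0,0,-0.003],"claw": 0},
    {"travel": [0,0.022,0.58],"rotation": [0,0,-0.003],"claw": 0},
    {"travel": [0,0.022,0.608],"rotation": [0,0,-0.003],"claw": 0},
    {"travel": [0,0.022,0.608],"rotation": [0,0,-0.003],"claw": 0.5},
    {"travel": [0,0.022,0.608],"rotation": [0,0,-0.003],"claw": 1},
    {"travel": [0,0.022,0.608],"rotation": [0,0,-0.003],"claw": 1},
    {"travel": [0,0.022,0.608],"rotation": [0,0,-0.003],"claw": 1},
    {"travel": [0,0.022,0.608],"rotation": [0,0,-0.003],"claw": 1},
    {"travel": [0,0.022,0.608],"rotation": [0,0,-0.003],"claw": 1},
    {"travel": [0,0.022,0.608],"rotation": [0,0,-0.003],"claw": 1},
    {"travel": [0,0.022,0.608],"rotation": [0,0,-0.003],"claw": 1}
  ],
  "squeeze": 20
}}

```text
clock: 4.25
tcp_pos: [594.6, -1.1, 47.7]
ee_rot: [0.131, 3.136, -0.002]
contact_force: [-0.2, 0.4, -0.3]
gripper_width: 33.5
```

```bash
python3 - <<'E'
from h import *
s=monitor.read_state(); p0=s["tcp_pos"]-clip(0)[0]; print(p0)
plan([(clip(a)[0]+p0,clip(a)[1]) for a in (0.1,.2,.3,.4,.5,.6,.62)])
E
```

```text
[-0.38058664  0.50700657  0.65368783]
t 4.25 tcp [594.6  -1.1  47.7] F [-0.2  0.4 -0.3] w 33.5 j6 -1.63
T [-0.0076, -0.0001, -0.0396] R [-0.0002, 0.0164, 0.0003]
T [-0.0191, -0.0001, -0.0783] R [-0.0002, 0.0323, 0.0003]
T [-0.0345, -0.0002, -0.1156] R [-0.0002, 0.0482, 0.0002]
T [-0.0535, -0.0002, -0.1513] R [-0.0002, 0.0642, 0.0002]
T [-0.0759, -0.0003, -0.1848] R [-0.0002, 0.0801, 0.0002]
T [-0.1016, -0.0004, -0.2159] R [-0.0002, 0.096, 0.0002]
T [-0.1071, -0.0004, -0.2218] R [-0.0002, 0.0992, 0.0002]
```

{"name": "drive_tool", "arguments": {
  "increments": [
    {"travel": [0,0,0],"rotation": [0,0,0],"claw": 1},
    {"travel": [0,0,0],"rotation": [0,0,0],"claw": 1},
    {"travel": [0,0,0],"rotation": [0,0,0],"claw": 1},
    {"travel": [0,0,0],"rotation": [0,0,0],"claw": 1},
    {"travel": [-0.004,0,-0.02],"rotation": [0,0.008,0],"claw": 1},
    {"travel": [-0.008,0,-0.04],"rotation": [0,0.016,0],"claw": 1},
    {"travel": [-0.013,0,-0.059],"rotation": [0,0.024,0],"claw": 1},
    {"travel": [-0.019,0,-0.078],"rotation": [0,0.032,0],"claw": 1},
    {"travel": [-0.027,0,-0.097],"rotation": [0,0.04,0],"claw": 1},
    {"travel": [-0.035,0,-0.116],"rotation": [0,0.048,0],"claw": 1},
    {"travel": [-0.044,0,-0.134],"rotation": [0,0.056,0],"claw": 1},
    {"travel": [-0.054,0,-0.151],"rotation": [0,0.064,0],"claw": 1},
    {"travel": [-0.065,0,-0.168],"rotation": [0,0.072,0],"claw": 1},
    {"travel": [-0.076,0,-0.185],"rotation": [0,0.08,0],"claw": 1},
    {"travel": [-0.089,0,-0.201],"rotation": [0,0.088,0],"claw": 1},
    {"travel": [-0.102,0,-0.216],"rotation": [0,0.096,0],"claw": 1},
    {"travel": [-0.104,0,-0.219],"rotation": [0,0.097,0],"claw": 1},
    {"travel": [-0.104,0,-0.219],"rotation": [0,0.097,0],"claw": 1}
  ]
}}

```text
clock: 6.05
tcp_pos: [615.1, -2.8, 90.5]
ee_rot: [-0.106, -2.533, -0.032]
contact_force: [0.1, 0.0, 0.6]
gripper_width: 0.3
```

```bash
python3 - <<'E'
from h import *
plan([clip(.6)]); p,d,c=snap("top"); save("t2.png",p[100:300,220:460].repeat(3,0).repeat(3,1))
E
```

```text
t 6.05 tcp [615.1  -2.8  90.5] F [0.1 0.  0.6] w 0.3 j6 -1.62
T [-0.0007, -0.0027, 0.0012] R [-0.0003, -0.0011, 0.0001]
```

```bash
python3 - <<'E'
from h import *
w,d,c=snap("wrist"); s,ds,cs=snap("scene"); save("c2.png",np.hstack([w[::1,::1],]));
save("c3.png",np.vstack([cv2.resize(s[200:380,160:400],(720,540))]))
W=cloud(ds,cs); m=(s.astype(int).mean(-1)<60)&(W[...,2]>45)&(np.hypot(W[...,0]-595,W[...,1])<40); print(m.sum(),np.median(W[m],0))
E
```

```text
131 [599.37087219   1.09399857  71.07775559]
```

View pics/c3.png

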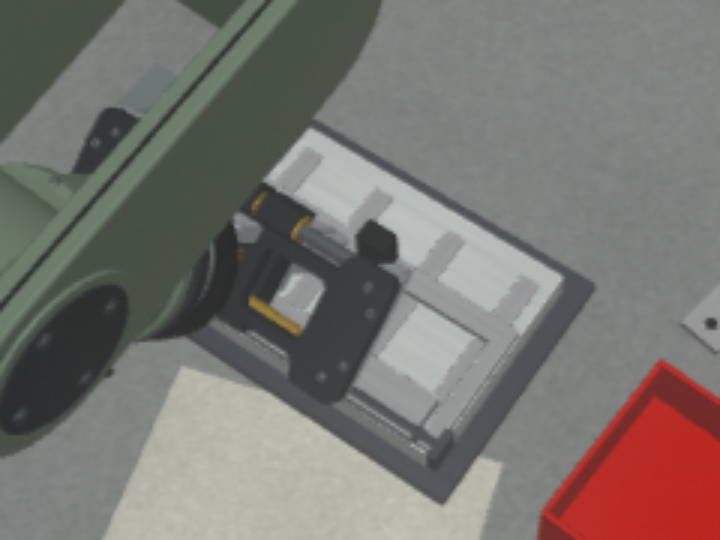

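The clip stayed down and the fingers slipped off the knob (it is at 378,243 in the crop, still low). I'll regrip lower and harder, and check the hold before the arc.

```bash
python3 - <<'E'
from h import *
p,_=clip(0); p=p+[0,0.5,0]
plan([(p+[0,0,55],down(SY))])
E
```

```text
t 6.2 tcp [614.9  -2.6  92. ] F [-0.5 -0.9  0.3] w 0.8 j6 -1.62
T [0.1109, -0.0005, 0.0158] R [-0.0002, -0.0964, 0.0002]
```

{"name": "drive_tool", "arguments": {
  "increments": [
    {"travel": [0.03,0,-0.1],"rotation": [0,-0.02,0],"claw": 0},
    {"travel": [0.06,0,-0.1],"rotation": [0,-0.044,0],"claw": 0},
    {"travel": [0.11,0,-0.06],"rotation": [0,-0.066,0],"claw": 0},
    {"travel": [0.111,0,0.0],"rotation": [0,-0.088,0],"claw": 0},
    {"travel": [0.111,0,0.016],"rotation": [0,-0.0965,0],"claw": 0},
    {"travel": [0.111,0,0.016],"rotation": [0,-0.0965,0],"claw": 0},
    {"travel": [0.111,0,0.016],"rotation": [0,-0.0965,0],"claw": 0},
    {"travel": [0.111,0,0.016],"rotation": [0,-0.0965,0],"claw": 0},
    {"travel": [0.111,0,0.016],"rotation": [0,-0.0965,0],"claw": 0}
  ]
}}

```text
clock: 7.1
tcp_pos: [596.8, -1.4, 102.5]
ee_rot: [0.131, 3.137, -0.002]
contact_force: [0.6, 0.1, -0.7]
gripper_width: 69.0
```

```bash
python3 - <<'E'
from h import *
p,_=clip(0); p=p+[0,0.5,0]
plan([(p+[0,0,-3],down(SY))])
E
```

```text
t 7.1 tcp [596.8  -1.4 102.5] F [ 0.6  0.1 -0.7] w 69.0 j6 -1.63
T [0.0102, 0.0012, 0.2925] R [-0.0002, 0.0003, 0.0003]
```

{"name": "drive_tool", "arguments": {
  "increments": [
    {"travel": [0.01,0.001,0.05],"rotation": [0,0,0],"claw": 0},
    {"travel": [0.01,0.001,0.15],"rotation": [0,0,0],"claw": 0},
    {"travel": [0.01,0.001,0.25],"rotation": [0,0,0],"claw": 0},
    {"travel": [0.01,0.001,0.288],"rotation": [0,0,0],"claw": 0.2},
    {"travel": [0.01,0.001,0.288],"rotation": [0,0,0],"claw": 1},
    {"travel": [0.01,0.001,0.288],"rotation": [0,0,0],"claw": 1},
    {"travel": [0.01,0.001,0.288],"rotation": [0,0,0],"claw": 1},
    {"travel": [0.01,0.001,0.288],"rotation": [0,0,0],"claw": 1},
    {"travel": [0.01,0.001,0.288],"rotation": [0,0,0],"claw": 1},
    {"travel": [0.01,0.001,0.288],"rotation": [0,0,0],"claw": 1},
    {"travel": [0.01,0.001,0.288],"rotation": [0,0,0],"claw": 1},
    {"travel": [0.01,0.001,0.288],"rotation": [0,0,0],"claw": 1},
    {"travel": [0.01,0.001,0.288],"rotation": [0,0,0],"claw": 1},
    {"travel": [0.01,0.001,0.288],"rotation": [0,0,0],"claw": 1},
    {"travel": [0.01,0.001,0.288],"rotation": [0,0,0],"claw": 1},
    {"travel": [0.01,0.001,0.288],"rotation": [0,0,0],"claw": 1}
  ],
  "squeeze": 50
}}

```text
clock: 8.7
tcp_pos: [594.9, -1.1, 44.9]
ee_rot: [0.131, 3.137, -0.002]
contact_force: [-0.7, 0.3, 0.9]
gripper_width: 0.3
```

```bash
python3 - <<'E'
from h import *
s=monitor.read_state(); p0=s["tcp_pos"]-clip(0)[0]; print(p0,s["torque"])
w,d,c=snap("wrist"); save("w4.png",w)
E
```

```text
[ 1.08290372e-03  4.96739518e-01 -2.14965354e+00] [ 0.01973579 -0.03591591  0.00523588]
```

View pics/w4.png

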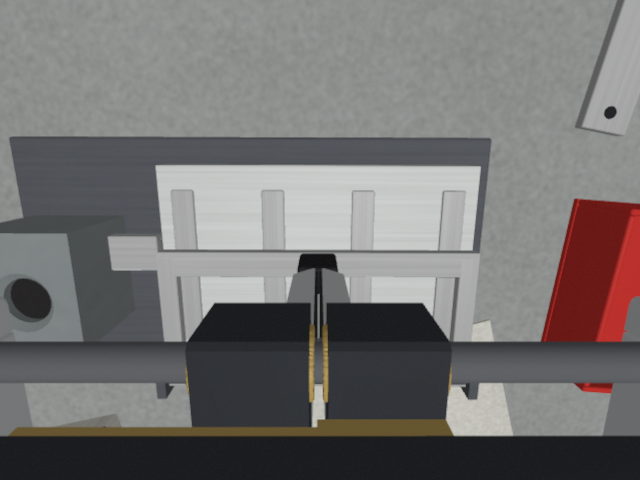

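```bash
python3 - <<'E'
from h import *
w=cv2.imread("pics/w4.png")[:,:,::-1]
save("w4z.png",cv2.resize(w[235:400,220:420],(800,660)[0:2] if 0 else (720,594),interpolation=cv2.INTER_CUBIC))
p,d,c=snap("wrist"); W=cloud(d,c)
for v in range(240,330,6): print(v,[tuple(np.round(W[v,u],0).astype(int)) if d[v,u]>0 else None for u in (270,300,318,336,366)])
print(monitor.read_state()["gripper_width"])
E
```

```text
240 [(np.int64(580), np.int64(-30), np.int64(34)), (np.int64(582), np.int64(-11), np.int64(30)), (np.int64(583), np.int64(0), np.int64(31)), (np.int64(584), np.int64(12), np.int64(31)), (np.int64(585), np.int64(31), np.int64(33))]
246 [(np.int64(583), np.int64(-30), np.int64(34)), (np.int64(586), np.int64(-11), np.int64(30)), (np.int64(587), np.int64(0), np.int64(30)), (np.int64(588), np.int64(12), np.int64(30)), (np.int64(589), np.int64(31), np.int64(33))]
252 [(np.int64(585), np.int64(-29), np.int64(43)), (np.int64(587), np.int64(-11), np.int64(42)), (np.int64(588), np.int64(0), np.int64(41)), (np.int64(589), np.int64(11), np.int64(42)), (np.int64(590), np.int64(29), np.int64(42))]
258 [(np.int64(589), np.int64(-30), np.int64(42)), (np.int64(587), np.int64(-10), np.int64(54)), (np.int64(587), np.int64(0), np.int64(57)), (np.int64(590), np.int64(11), np.int64(50)), (np.int64(594), np.int64(29), np.int64(43))]
264 [(np.int64(593), np.int64(-30), np.int64(44)), (np.int64(587), np.int64(-10), np.int64(67)), (np.int64(588), np.int64(0), np.int64(69)), (np.int64(589), np.int64(10), np.in
[... 1658 characters left out ...]
 np.int64(-7), np.int64(191)), (np.int64(561), np.int64(-1), np.int64(191)), (np.int64(599), np.int64(-1), np.int64(105)), (np.int64(562), np.int64(6), np.int64(190)), (np.int64(562), np.int64(12), np.int64(192))]
318 [(np.int64(560), np.int64(-7), np.int64(195)), (np.int64(560), np.int64(-1), np.int64(195)), (np.int64(601), np.int64(-1), np.int64(107)), (np.int64(561), np.int64(6), np.int64(195)), (np.int64(562), np.int64(12), np.int64(193))]
324 [(np.int64(560), np.int64(-6), np.int64(198)), (np.int64(561), np.int64(-1), np.int64(197)), (np.int64(641), np.int64(-4), np.int64(31)), (np.int64(561), np.int64(6), np.int64(196)), (np.int64(562), np.int64(12), np.int64(197))]
0.43234834858830307
```

View pics/w4z.png

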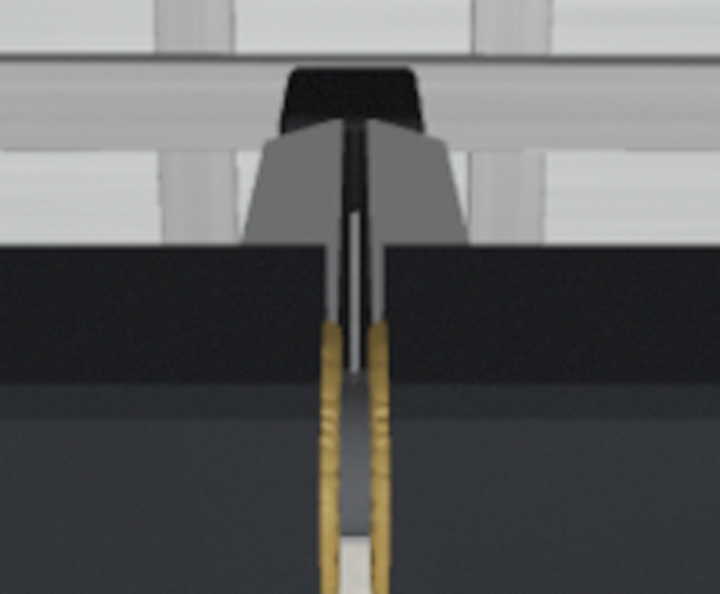

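```bash
python3 - <<'E'
from h import *
p,d,c=snap("wrist"); cam=-np.array(c["R"]).T@c["t"]; print("cam",cam, "axis",np.array(c["R"])[2])
K=np.array(c["intrinsics"])
for v in (268,271,274,277): 
    r=np.array(c["R"]).T@np.linalg.solve(K,[309,v,1]); print(v,cam+r*(586-cam[0])/r[0], d[v,300:340:4].round())
sc,ds,cs=snap("scene"); Wc=cloud(ds,cs)
m=(np.hypot(Wc[...,0]-593,Wc[...,1]+1)<35)&(Wc[...,2]>45); 
for z in range(45,150,8):
    q=Wc[m&(Wc[...,2]>=z)&(Wc[...,2]<z+8)]
    if len(q): print(z,len(q),q.min(0).round(),q.max(0).round())
E
```

```text
cam [529.14653297   5.38899082 262.56311241] axis [ 0.22825353 -0.02074713 -0.97338065]
268 [586.          -4.38009881  79.46057463] [199. 199. 199. 186. 199. 199. 188. 200. 199. 199.]
271 [586.          -4.25116586  84.50658267] [200. 182. 182. 181. 185. 187. 183. 183. 182. 181.]
274 [586.          -4.12868784  89.29996653] [178. 178. 176. 177. 181. 181. 177. 178. 177. 177.]
277 [586.          -4.01219183  93.85923403] [173. 173. 173. 174. 176. 178. 172. 172. 172. 173.]
45 36 [589. -29.  45.] [606.  31.  52.]
53 26 [592. -11.  53.] [604.  10.  60.]
61 29 [593. -13.  61.] [605.  10.  69.]
69 54 [589. -12.  69.] [605.  10.  75.]
77 2 [603.  -6.  82.] [604.  -4.  84.]
85 20 [600. -10.  85.] [606.  11.  93.]
93 37 [587. -14.  93.] [605.  12. 101.]
101 41 [587. -14. 101.] [606.  13. 109.]
109 39 [588. -13. 109.] [605.  13. 117.]
117 35 [589. -13. 117.] [606.  12. 125.]
125 32 [595. -15. 125.] [605.  12. 133.]
133 15 [589.   4. 133.] [606.  12. 141.]
141 13 [587.   7. 141.] [606.  13. 148.]
149 2 [605.   9. 151.] [606.  11. 151.]
```

Both cameras show the fingertips at z≈83 while the reported TCP z is 45, so the fingers closed above the knob. I'll check this offset by touching the knob top gently.

{"name": "drive_tool", "arguments": {
  "increments": [
    {"travel": [0,0,0.01],"claw": 1,"rotation": [0,0,0]},
    {"travel": [0,0,0.02],"claw": 1,"rotation": [0,0,0]},
    {"travel": [0,0,0.03],"claw": 1,"rotation": [0,0,0]},
    {"travel": [0,0,0.03],"claw": 1,"rotation": [0,0,0]}
  ]
}}

```text
clock: 9.3
tcp_pos: [594.5, -1.0, 38.3]
ee_rot: [0.131, 3.138, -0.002]
contact_force: [-0.1, -0.1, 0.1]
gripper_width: 0.4
```

{"name": "drive_tool", "arguments": {
  "increments": [
    {"travel": [0,0,0.005],"claw": 1,"rotation": [0,0,0]},
    {"travel": [0,0,0.01],"claw": 1,"rotation": [0,0,0]},
    {"travel": [0,0,0.01],"claw": 1,"rotation": [0,0,0]}
  ]
}}

```text
clock: 9.6
tcp_pos: [594.4, -1.0, 36.1]
ee_rot: [0.131, 3.138, -0.002]
contact_force: [1.1, -0.0, 0.1]
gripper_width: 0.6
```

{"name": "drive_tool", "arguments": {
  "increments": [
    {"travel": [0,0,0.005],"claw": 1,"rotation": [0,0,0]},
    {"travel": [0,0,0.01],"claw": 1,"rotation": [0,0,0]},
    {"travel": [0,0,0.01],"claw": 1,"rotation": [0,0,0]}
  ]
}}

```text
clock: 9.9
tcp_pos: [594.4, -1.0, 34.1]
ee_rot: [0.131, 3.138, -0.002]
contact_force: [-0.1, 0.2, -0.8]
gripper_width: 0.4
```

{"name": "drive_tool", "arguments": {
  "increments": [
    {"travel": [0,0,0.005],"claw": 1,"rotation": [0,0,0]},
    {"travel": [0,0,0.01],"claw": 1,"rotation": [0,0,0]},
    {"travel": [0,0,0.01],"claw": 1,"rotation": [0,0,0]}
  ]
}}

```text
clock: 10.2
tcp_pos: [594.2, -1.0, 33.3]
ee_rot: [0.131, 3.139, -0.002]
contact_force: [-3.7, 1.1, 6.9]
gripper_width: 0.6
```

{"name": "drive_tool", "arguments": {
  "increments": [
    {"travel": [0,0,-0.1],"claw": 1,"rotation": [0,0,0]},
    {"travel": [0,0,-0.3],"claw": 1,"rotation": [0,0,0]},
    {"travel": [0,0,-0.3],"claw": 1,"rotation": [0,0.02,0]},
    {"travel": [0,0,-0.3],"claw": 1,"rotation": [0,0.04,0]},
    {"travel": [0,0,-0.3],"claw": 1,"rotation": [0,0.06,0]},
    {"travel": [0,0,-0.3],"claw": 1,"rotation": [0,0.08,0]},
    {"travel": [0,0,-0.3],"claw": 1,"rotation": [0,0.08,0]},
    {"travel": [0,0,-0.3],"claw": 1,"rotation": [0,0.08,0]}
  ]
}}

```text
clock: 11.0
tcp_pos: [593.4, -0.9, 90.7]
ee_rot: [-0.11, -2.634, -0.027]
contact_force: [0.2, -1.0, -0.5]
gripper_width: 0.3
```

```bash
python3 - <<'E'
from h import *
s=monitor.read_state(); R0=Ro.from_rotvec(s["ee_rot"]); t=s["tcp_pos"]; print(t,R0.as_matrix()[:,2].round(3))
for off in (38.3*R0.as_matrix()[:,2],np.array([0,0,-38.3])): print("tip pred",(t-off).round())
for n in("scene","wrist"):
    p,d,c=snap(n); W=cloud(d,c); L=R0.inv().apply(W.reshape(-1,3)-t)  # tool frame
    m=(abs(L[:,1])<14)&(L[:,0]>-30)&(L[:,0]<60)&(L[:,2]>-90)&(W.reshape(-1,3)[:,2]>78)
    q=L[m]; print(n,len(q))
    for z in range(-90,40,8):
        k=q[(q[:,2]>=z)&(q[:,2]<z+8)]
        if len(k)>3: print(z,len(k),np.percentile(k,5,0).round(),np.percentile(k,95,0).round())
E
```

```text
[593.42248505  -0.8507403   90.73968521] [-0.483  0.039 -0.875]
tip pred [612.  -2. 124.]
tip pred [593.  -1. 129.]
scene 74
-90 18 [ -8.  12. -89.] [  6.  13. -82.]
-82 13 [ -8.  12. -82.] [  6.  13. -74.]
-74 16 [ -8.  12. -74.] [  5.  13. -67.]
-66 14 [ -8.  12. -65.] [  3.  13. -59.]
-58 9 [ -7.  12. -58.] [  2.  13. -51.]
-50 4 [ -6.  12. -50.] [  2.  13. -48.]
wrist 1909
-90 237 [ 10. -10. -89.] [ 12.  11. -82.]
-82 435 [ 10. -10. -82.] [ 12.  12. -74.]
-74 359 [ 10. -10. -74.] [ 12.  12. -67.]
-66 390 [ -2. -10. -66.] [ 12.  12. -59.]
-58 288 [ 10. -10. -58.] [ 11.  12. -50.]
-50 184 [ 10.  -8. -50.] [ 11.  10. -43.]
-42 16 [  9.  -2. -42.] [ 11.   5. -40.]
```

The offset is fixed along the tool axis, about 38 mm, so I'm adding it to the helper.

```bash
cat >> h.py <<'E'
OFF=38.3   # true tip lies this far behind the reported TCP along tool z
_plan=plan
def plan(poses): _plan([(np.array(p)+OFF*R.as_matrix()[:,2],R) for p,R in poses])
def tip():
    s=monitor.read_state(); return s["tcp_pos"]-OFF*Ro.from_rotvec(s["ee_rot"]).as_matrix()[:,2]
E
python3 - <<'E'
from h import *
p=S(15,0.7,47); plan([(p+[0,0,50],down(SY))])
E
```

```text
t 11.1 tcp [594.1  -0.8  94.7] F [-0.8  0.5 -0.5] w 0.5 j6 -1.62
T [-0.0899, 0.0004, 0.1557] R [-0.0003, -0.0796, 0.0002]
```

{"name": "drive_tool", "arguments": {
  "increments": [
    {"travel": [0,0,0],"rotation": [0,-0.02,0],"claw": 0},
    {"travel": [-0.02,0,0],"rotation": [0,-0.04,0],"claw": 0},
    {"travel": [-0.05,0,0.03],"rotation": [0,-0.06,0],"claw": 0},
    {"travel": [-0.09,0,0.08],"rotation": [0,-0.08,0],"claw": 0},
    {"travel": [-0.09,0,0.155],"rotation": [0,-0.08,0],"claw": 0},
    {"travel": [-0.09,0,0.155],"rotation": [0,-0.08,0],"claw": 0},
    {"travel": [-0.09,0,0.155],"rotation": [0,-0.08,0],"claw": 0},
    {"travel": [-0.09,0,0.155],"rotation": [0,-0.08,0],"claw": 0}
  ]
}}

```text
clock: 11.9
tcp_pos: [597.9, -1.5, 60.4]
ee_rot: [0.13, 3.133, -0.003]
contact_force: [0.1, 0.4, 0.1]
gripper_width: 61.3
```

```bash
python3 - <<'E'
from h import *
p=S(15,0.7,46.5); plan([(p,down(SY))])
E
```

```text
t 11.9 tcp [597.9  -1.5  60.4] F [0.1 0.4 0.1] w 61.3 j6 -1.63
T [0.016, 0.0021, 0.261] R [-0.0002, 0.0009, 0.0003]
```

{"name": "drive_tool", "arguments": {
  "increments": [
    {"travel": [0.016,0.002,0.1],"rotation": [0,0.001,0],"claw": 0},
    {"travel": [0.016,0.002,0.2],"rotation": [0,0.001,0],"claw": 0},
    {"travel": [0.016,0.002,0.258],"rotation": [0,0.001,0],"claw": 0.2},
    {"travel": [0.016,0.002,0.258],"rotation": [0,0.001,0],"claw": 1},
    {"travel": [0.016,0.002,0.258],"rotation": [0,0.001,0],"claw": 1},
    {"travel": [0.016,0.002,0.258],"rotation": [0,0.001,0],"claw": 1},
    {"travel": [0.016,0.002,0.258],"rotation": [0,0.001,0],"claw": 1},
    {"travel": [0.016,0.002,0.258],"rotation": [0,0.001,0],"claw": 1},
    {"travel": [0.016,0.002,0.258],"rotation": [0,0.001,0],"claw": 1},
    {"travel": [0.016,0.002,0.258],"rotation": [0,0.001,0],"claw": 1},
    {"travel": [0.016,0.002,0.258],"rotation": [0,0.001,0],"claw": 1},
    {"travel": [0.016,0.002,0.258],"rotation": [0,0.001,0],"claw": 1},
    {"travel": [0.016,0.002,0.258],"rotation": [0,0.001,0],"claw": 1}
  ],
  "squeeze": 30
}}

```text
clock: 13.2
tcp_pos: [595.1, -1.6, 9.1]
ee_rot: [-0.131, -3.139, 0.004]
contact_force: [-0.9, -3.7, 1.8]
gripper_width: 21.4
```

```bash
cat >> h.py <<'E'
def clip(a,h=10): return S(95-80*np.cos(a)+h*np.sin(a),0,36+80*np.sin(a)+h*np.cos(a)),down(SY,a)
E
python3 - <<'E'
from h import *
h=tip()[2]-36; p0=tip()-clip(0,h)[0]; print(p0,h)
plan([(clip(a,h)[0]+p0,clip(a,h)[1]) for a in (0,.1,.2,.3,.4,.5,.6,.62)])
E
```

```text
[0.14342876 0.05698904 0.        ] 11.424194756359526
t 13.2 tcp [595.1  -1.6   9.1] F [-0.9 -3.7  1.8] w 21.4 j6 -1.63
T [-0.0, 0.0005, -0.0] R [-0.0004, -0.0, 0.0003]
T [0.0114, 0.0004, -0.0406] R [-0.0004, 0.0159, 0.0002]
T [0.0187, 0.0003, -0.0821] R [-0.0004, 0.0318, 0.0002]
T [0.0218, 0.0002, -0.1242] R [-0.0004, 0.0477, 0.0002]
T [0.0207, 0.0001, -0.1664] R [-0.0004, 0.0636, 0.0002]
T [0.0155, -0.0, -0.2082] R [-0.0004, 0.0795, 0.0002]
T [0.006, -0.0001, -0.2493] R [-0.0005, 0.0955, 0.0001]
T [0.0036, -0.0002, -0.2574] R [-0.0005, 0.0986, 0.0001]
```

Gripped the knob (21.4 mm). Lifting along the arc.

{"name": "drive_tool", "arguments": {
  "increments": [
    {"travel": [0.006,0,-0.02],"rotation": [0,0.008,0],"claw": 1},
    {"travel": [0.0115,0,-0.041],"rotation": [0,0.016,0],"claw": 1},
    {"travel": [0.0155,0,-0.061],"rotation": [0,0.024,0],"claw": 1},
    {"travel": [0.0185,0,-0.082],"rotation": [0,0.032,0],"claw": 1},
    {"travel": [0.0205,0,-0.103],"rotation": [0,0.04,0],"claw": 1},
    {"travel": [0.022,0,-0.124],"rotation": [0,0.048,0],"claw": 1},
    {"travel": [0.0215,0,-0.145],"rotation": [0,0.056,0],"claw": 1},
    {"travel": [0.0205,0,-0.166],"rotation": [0,0.0635,0],"claw": 1},
    {"travel": [0.0185,0,-0.187],"rotation": [0,0.0715,0],"claw": 1},
    {"travel": [0.0155,0,-0.208],"rotation": [0,0.0795,0],"claw": 1},
    {"travel": [0.011,0,-0.229],"rotation": [0,0.0875,0],"claw": 1},
    {"travel": [0.006,0,-0.249],"rotation": [0,0.0955,0],"claw": 1},
    {"travel": [0.005,0,-0.254],"rotation": [0,0.0973,0],"claw": 1},
    {"travel": [0.005,0,-0.254],"rotation": [0,0.0973,0],"claw": 1},
    {"travel": [0.005,0,-0.254],"rotation": [0,0.0973,0],"claw": 1}
  ]
}}

```text
clock: 14.7
tcp_pos: [593.7, -1.6, 59.9]
ee_rot: [-0.107, -2.527, -0.03]
contact_force: [-1.8, -2.3, 2.2]
gripper_width: 21.9
```

```bash
python3 - <<'E'
from h import *
print(tip(), clip(.6,11.4)[0]); plan([clip(.6,11.4)]); print(monitor.read_state()["torque"])
E
```

```text
[615.65751261  -3.33179068  91.2847566 ] [615.28223311  -3.30623332  90.58022388]
t 14.7 tcp [593.7  -1.6  59.9] F [-1.8 -2.3  2.2] w 21.9 j6 -1.62
T [-0.0029, 0.0006, 0.0039] R [-0.0005, -0.002, -0.0001]
[-0.21923074  0.30179454  0.14844891]
```

{"name": "drive_tool", "arguments": {
  "increments": [
    {"travel": [0,0,0],"rotation": [0,0,0],"claw": 0.6},
    {"travel": [0,0,0],"rotation": [0,0,0],"claw": 0.6},
    {"travel": [0,0,0],"rotation": [0,0,0],"claw": 0.6},
    {"travel": [0,0,-0.15],"rotation": [0,0,0],"claw": 0.5},
    {"travel": [0,0,-0.35],"rotation": [0,0,0],"claw": 0.5},
    {"travel": [0,0,-0.4],"rotation": [0,0,0],"claw": 0.5},
    {"travel": [0,0,-0.45],"rotation": [0,-0.02,0],"claw": 0.5},
    {"travel": [0,0,-0.45],"rotation": [0,-0.04,0],"claw": 0.5},
    {"travel": [0,0,-0.45],"rotation": [0,-0.06,0],"claw": 0.5},
    {"travel": [0,0,-0.45],"rotation": [0,-0.08,0],"claw": 0.5},
    {"travel": [0,0,-0.45],"rotation": [0,-0.0975,0],"claw": 0.5},
    {"travel": [0,0,-0.45],"rotation": [0,-0.0975,0],"claw": 0.5}
  ]
}}

```text
clock: 15.9
tcp_pos: [639.6, -4.1, 132.4]
ee_rot: [-0.13, -3.134, 0.002]
contact_force: [-1.0, 0.3, -0.3]
gripper_width: 47.0
```

```bash
cat >> h.py <<'E'
def coupons(n="top"):
    p,d,c=snap(n); W=cloud(d,c); X,Y,Z=W[...,0],W[...,1],W[...,2]; pi=p.astype(int); sat=pi.max(-1)-pi.min(-1)
    m=((Z>3.5)&(Z<16)&(X>300)&(X<700)&(Y>110)&(Y<450)&(sat<35)&(pi.mean(-1)>90)).astype(np.uint8)
    nn,lab,st,_=cv2.connectedComponentsWithStats(m)
    for i in range(1,nn):
        if st[i,4]<300: continue
        q=W[lab==i]; r=cv2.minAreaRect(q[:,:2].astype(np.float32)); a=r[2]+(90 if r[1][1]>r[1][0] else 0)
        print(n,"coupon",st[i,4],np.round(r[0],1),np.round(r[1],1),"long axis deg",round(a,1),np.round(np.median(q[:,2]),1))
    return p,W
E
python3 - <<'E'
from h import *
p,W=coupons("top"); 
m=(p.astype(int).mean(-1)<60)&(W[...,2]>50)&(np.hypot(W[...,0]-620,W[...,1])<50); print(m.sum(),np.nanmedian(W[m],0))
p,W=coupons("scene"); save("s5.png",p)
pl=[down(np.radians(x)) for x in (-15,97.8)]
plan([((465,240,160),down(np.radians(75)))])
E
```

```text
top coupon 788 [471.3 206.1] [ 32.9 120.1] long axis deg 162.9 7.9
top coupon 799 [457.3 288.4] [119.9  32.2] long axis deg 7.6 7.8
3094 [608.80808371   4.70253922 428.52219763]
scene coupon 890 [472.  207.5] [ 35.  123.4] long axis deg 162.9 8.1
scene coupon 910 [457.7 289.8] [124.8  31.9] long axis deg 7.9 8.1
t 16.0 tcp [645.3  -5.4 134.2] F [ 0.8 -0.7  0.6] w 47.2 j6 -1.63
T [1.0003, 1.1481, 0.0598] R [-0.0004, -0.0, 0.0284]
```

View pics/s5.png

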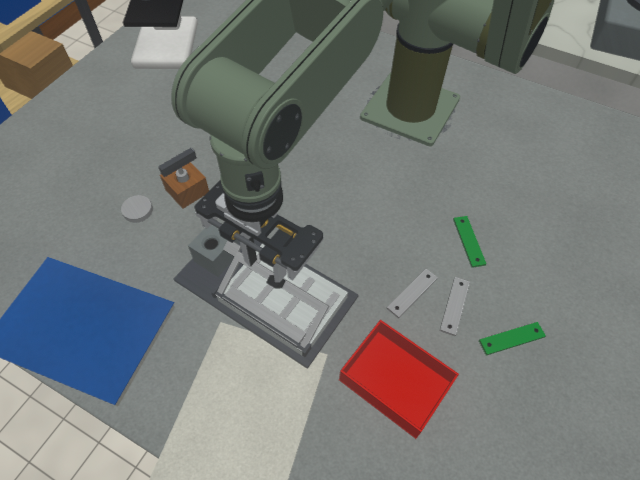

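The clip bar stands raised (280,285 in the picture). Both coupons are where they were. Next is the first coupon.

{"name": "drive_tool", "arguments": {
  "increments": [
    {"travel": [0.9,0,-0.05],"rotation": [0,0,0],"claw": 0.4},
    {"travel": [0.9,0.3,-0.05],"rotation": [0,0,0.01],"claw": 0.4},
    {"travel": [0.9,0.6,-0.05],"rotation": [0,0,0.02],"claw": 0.4},
    {"travel": [0.9,0.9,-0.05],"rotation": [0,0,0.03],"claw": 0.4},
    {"travel": [0.9,0.9,0],"rotation": [0,0,0.034],"claw": 0.4},
    {"travel": [0.9,0.9,0],"rotation": [0,0,0.034],"claw": 0.4},
    {"travel": [0.9,0.9,0],"rotation": [0,0,0.034],"claw": 0.4}
  ]
}}

```text
clock: 16.7
tcp_pos: [482.0, 192.9, 134.3]
ee_rot: [-0.456, -3.108, 0.002]
contact_force: [-0.1, -0.2, -0.0]
gripper_width: 56.5
```

```bash
python3 - <<'E'
from h import *
R=down(np.radians(72.9)); plan([((450.6,213.5,40),R),((450.6,213.5,2.5),R)])
E
```

```text
t 16.7 tcp [482.  192.9 134.3] F [-0.1 -0.2 -0. ] w 56.5 j6 -1.06
T [0.1796, 0.0545, 0.6632] R [-0.0002, -0.0001, 0.0011]
T [0.1795, 0.0548, 0.8507] R [-0.0002, -0.0001, 0.0011]
```

{"name": "drive_tool", "arguments": {
  "increments": [
    {"travel": [0.18,0.055,0.2],"rotation": [0,0,0.001],"claw": 0.4},
    {"travel": [0.18,0.055,0.4],"rotation": [0,0,0.001],"claw": 0.4},
    {"travel": [0.18,0.055,0.6],"rotation": [0,0,0.001],"claw": 0.4},
    {"travel": [0.18,0.055,0.75],"rotation": [0,0,0.001],"claw": 0.4},
    {"travel": [0.18,0.055,0.82],"rotation": [0,0,0.001],"claw": 0.4},
    {"travel": [0.18,0.055,0.847],"rotation": [0,0,0.001],"claw": 0.4},
    {"travel": [0.18,0.055,0.847],"rotation": [0,0,0.001],"claw": 0.4},
    {"travel": [0.18,0.055,0.847],"rotation": [0,0,0.001],"claw": 0.4},
    {"travel": [0.18,0.055,0.847],"rotation": [0,0,0.001],"claw": 0.7},
    {"travel": [0.18,0.055,0.847],"rotation": [0,0,0.001],"claw": 1},
    {"travel": [0.18,0.055,0.847],"rotation": [0,0,0.001],"claw": 1},
    {"travel": [0.18,0.055,0.847],"rotation": [0,0,0.001],"claw": 1},
    {"travel": [0.18,0.055,0.847],"rotation": [0,0,0.001],"claw": 1},
    {"travel": [0.18,0.055,0.847],"rotation": [0,0,0.001],"claw": 1},
    {"travel": [0.18,0.055,0.847],"rotation": [0,0,0.001],"claw": 1}
  ],
  "squeeze": 45
}}

```text
clock: 18.2
tcp_pos: [450.9, 213.8, -34.5]
ee_rot: [0.466, 3.107, -0.001]
contact_force: [-0.2, 0.6, 4.9]
gripper_width: 29.0
```

{"name": "drive_tool", "arguments": {
  "increments": [
    {"travel": [0,0,-0.05],"rotation": [0,0,0],"claw": 1},
    {"travel": [0,0,-0.15],"rotation": [0,0,0],"claw": 1},
    {"travel": [0,0,-0.3],"rotation": [0,0,0],"claw": 1},
    {"travel": [0,0,-0.35],"rotation": [0,0,0],"claw": 1},
    {"travel": [0,0,-0.35],"rotation": [0,0,0],"claw": 1}
  ]
}}

```text
clock: 18.7
tcp_pos: [452.5, 214.3, 37.1]
ee_rot: [0.466, 3.103, 0.001]
contact_force: [-0.0, 0.4, -1.8]
gripper_width: 29.1
```

```bash
python3 - <<'E'
from h import *
print(tip()); plan([(S(-48,56,75),down(SY)),(S(-48,56,33),down(SY))])
p,d,c=snap("scene"); save("s6.png",cv2.resize(p[150:390,260:580],(640,480)))
R0=Ro.from_rotvec(monitor.read_state()["ee_rot"]); W=cloud(d,c); pi=p.astype(int); L=R0.inv().apply(W.reshape(-1,3)-tip()).reshape(W.shape)
m=(np.abs(L[...,2])<25)&(np.abs(L[...,1])<25)&(np.abs(L[...,0])<100)&(pi.mean(-1)>120); q=L[m]; print(len(q),np.percentile(q,[2,50,98],axis=0).round(1))
k=np.abs(q[:,0])>14; print("slope dz/dx",np.polyfit(q[k,0],q[k,2],1))
E
```

```text
[452.32491318 214.27650243  75.38727076]
t 18.7 tcp [452.5 214.3  37.1] F [-0.   0.4 -1.8] w 29.1 j6 -1.0
T [-0.6307, -0.6155, 0.0034] R [0.0001, 0.0006, -0.0339]
T [-0.63, -0.6158, 0.2134] R [0.0001, 0.0006, -0.0339]
806 [[-81.5 -13.3  -8.6]
 [-34.    0.3  -5.6]
 [ 24.1  16.2  -2.8]]
slope dz/dx [-0.00808881 -5.854794  ]
```

{"name": "drive_tool", "arguments": {
  "increments": [
    {"travel": [-0.1,-0.2,0],"rotation": [0,0,-0.01],"claw": 1},
    {"travel": [-0.2,-0.4,0],"rotation": [0,0,-0.02],"claw": 1},
    {"travel": [-0.32,-0.6,0],"rotation": [0,0,-0.034],"claw": 1},
    {"travel": [-0.32,-0.61,0],"rotation": [0,0,-0.034],"claw": 1},
    {"travel": [-0.32,-0.61,0],"rotation": [0,0,-0.034],"claw": 1},
    {"travel": [-0.32,-0.61,0],"rotation": [0,0,-0.034],"claw": 1}
  ]
}}

```text
clock: 19.35
tcp_pos: [474.9, 79.2, 34.5]
ee_rot: [-0.133, -3.137, 0.0]
contact_force: [0.8, -0.4, -2.2]
gripper_width: 29.1
```

```bash
python3 - <<'E'
from h import *
print("stage xy",Ro.from_euler('z',-YAW).apply(tip()-O)); plan([(S(-110,56,36.5),down(SY)),(S(-48,56,36.5),down(SY)),(S(-48,56,32.7),down(SY))])
E
```

```text
stage xy [-111.37626652   70.2648556    72.78769798]
t 19.35 tcp [474.9  79.2  34.5] F [ 0.8 -0.4 -2.2] w 29.1 j6 -1.5
T [-0.0076, -0.0712, 0.1814] R [-0.0, -0.0003, 0.0001]
T [-0.3176, -0.0713, 0.1808] R [-0.0, -0.0003, 0.0001]
T [-0.3177, -0.0713, 0.1998] R [-0.0, -0.0003, 0.0001]
```

{"name": "drive_tool", "arguments": {
  "increments": [
    {"travel": [-0.008,-0.071,0.08],"rotation": [0,0,0],"claw": 1},
    {"travel": [-0.008,-0.071,0.16],"rotation": [0,0,0],"claw": 1},
    {"travel": [-0.008,-0.071,0.178],"rotation": [0,0,0],"claw": 1},
    {"travel": [-0.008,-0.071,0.178],"rotation": [0,0,0],"claw": 1},
    {"travel": [-0.07,-0.071,0.178],"rotation": [0,0,0],"claw": 1},
    {"travel": [-0.15,-0.071,0.178],"rotation": [0,0,0],"claw": 1},
    {"travel": [-0.23,-0.071,0.178],"rotation": [0,0,0],"claw": 1},
    {"travel": [-0.3,-0.071,0.178],"rotation": [0,0,0],"claw": 1},
    {"travel": [-0.317,-0.071,0.178],"rotation": [0,0,0],"claw": 1},
    {"travel": [-0.317,-0.071,0.19],"rotation": [0,0,0],"claw": 1},
    {"travel": [-0.317,-0.071,0.198],"rotation": [0,0,0],"claw": 1},
    {"travel": [-0.317,-0.071,0.198],"rotation": [0,0,0],"claw": 1},
    {"travel": [-0.317,-0.071,0.198],"rotation": [0,0,0],"claw": 1}
  ]
}}

```text
clock: 20.65
tcp_pos: [537.2, 59.8, -4.5]
ee_rot: [-0.133, -3.138, 0.0]
contact_force: [0.1, 0.4, 2.4]
gripper_width: 29.1
```

```bash
python3 - <<'E'
from h import *
print("stage xy",Ro.from_euler('z',-YAW).apply(tip()-O)); plan([(S(-48,56,32.7),down(SY))])
E
```

```text
stage xy [-47.71577313  56.27261324  33.83704287]
t 20.65 tcp [537.2  59.8  -4.5] F [0.1 0.4 2.4] w 29.1 j6 -1.54
T [0.0013, -0.0014, 0.0057] R [-0.0, -0.0001, 0.0001]
```

{"name": "drive_tool", "arguments": {
  "increments": [
    {"travel": [0,0,0.0],"rotation": [0,0,0],"claw": 0.5},
    {"travel": [0,0,0],"rotation": [0,0,0],"claw": 0.5},
    {"travel": [0,0,0],"rotation": [0,0,0],"claw": 0.5},
    {"travel": [0,0,0],"rotation": [0,0,0],"claw": 0.5},
    {"travel": [0,0,-0.1],"rotation": [0,0,0],"claw": 0.5},
    {"travel": [0,0,-0.2],"rotation": [0,0,0],"claw": 1},
    {"travel": [0.2,0,-0.2],"rotation": [0,0,0],"claw": 1},
    {"travel": [0.4,0,-0.2],"rotation": [0,0,0],"claw": 1},
    {"travel": [0.4,0,-0.2],"rotation": [0,0,0],"claw": 1},
    {"travel": [0.4,0,-0.2],"rotation": [0,0,0],"claw": 1}
  ]
}}

```text
clock: 21.65
tcp_pos: [456.8, 66.7, 35.4]
ee_rot: [-0.132, -3.138, 0.0]
contact_force: [-0.6, 0.6, -0.1]
gripper_width: 10.4
```

```bash
cat >> h.py <<'E'
def st(p): return Ro.from_euler('z',-YAW).apply(np.array(p)-O)
def bedc(n="wrist"):
    p,d,c=snap(n); W=cloud(d,c); Q=Ro.from_euler('z',-YAW).apply((W-O).reshape(-1,3)).reshape(W.shape)
    return p,Q
E
python3 - <<'E'
from h import *
print("stage",st(tip())); plan([(S(-118,56,29),down(SY)),(S(-59,56,29),down(SY))])
p,Q=bedc(); save("w7.png",p)
m=(Q[...,2]>35.5)&(Q[...,2]<42)&(Q[...,0]<10)&(abs(Q[...,1]-56)<30); q=Q[m]
if len(q)>30: print(len(q),cv2.minAreaRect(q[:,:2].astype(np.float32)),q[:,2].min(),q[:,2].max(),np.percentile(q[:,0],[1,99]))
E
```

```text
stage [-128.40170756   56.28646909   73.73193184]
t 21.65 tcp [456.8  66.7  35.4] F [-0.6  0.6 -0.1] w 10.4 j6 -1.53
T [-0.0523, -0.0014, 0.2236] R [-0.0, -0.0001, 0.0001]
T [-0.3473, -0.0017, 0.2234] R [-0.0, -0.0001, 0.0001]
2172 ((-50.758872985839844, 57.30455017089844), (70.61930084228516, 29.571578979492188), 0.3819313645362854) 35.57434907989373 40.64432380723478 [-85.59580376 -16.61580669]
```

View pics/w7.png

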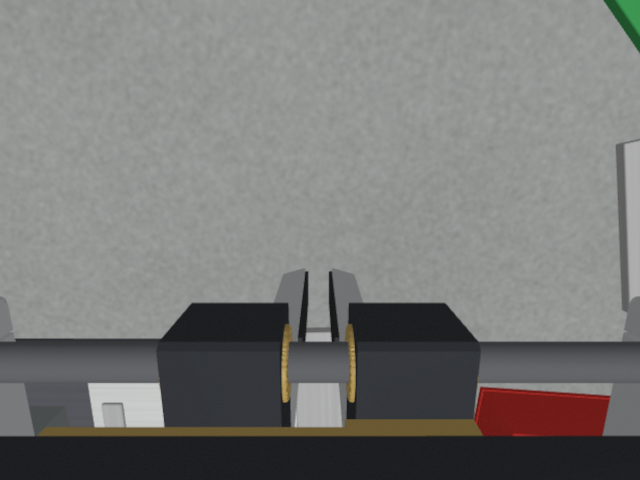

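The coupon lies flat and straight in the lane, front end at stage x -86. Now the push.

{"name": "drive_tool", "arguments": {
  "increments": [
    {"travel": [0,0,0.1],"rotation": [0,0,0],"claw": 1},
    {"travel": [0,0,0.2],"rotation": [0,0,0],"claw": 1},
    {"travel": [-0.02,0,0.222],"rotation": [0,0,0],"claw": 1},
    {"travel": [-0.08,0,0.222],"rotation": [0,0,0],"claw": 1},
    {"travel": [-0.13,0,0.222],"rotation": [0,0,0],"claw": 1},
    {"travel": [-0.16,0,0.222],"rotation": [0,0,0],"claw": 1},
    {"travel": [-0.19,0,0.222],"rotation": [0,0,0],"claw": 1},
    {"travel": [-0.22,0,0.222],"rotation": [0,0,0],"claw": 1},
    {"travel": [-0.25,0,0.222],"rotation": [0,0,0],"claw": 1},
    {"travel": [-0.28,0,0.222],"rotation": [0,0,0],"claw": 1},
    {"travel": [-0.31,0,0.222],"rotation": [0,0,0],"claw": 1},
    {"travel": [-0.325,0,0.222],"rotation": [0,0,0],"claw": 1},
    {"travel": [-0.325,0,0.222],"rotation": [0,0,0],"claw": 1}
  ]
}}

```text
clock: 23.0
tcp_pos: [524.4, 60.9, -8.2]
ee_rot: [0.133, 3.136, -0.0]
contact_force: [1.1, 0.1, 0.0]
gripper_width: 0.4
```

{"name": "drive_tool", "arguments": {
  "increments": [
    {"travel": [-0.01,0,0],"rotation": [0,0,0],"claw": 1},
    {"travel": [-0.02,0,0],"rotation": [0,0,0],"claw": 1},
    {"travel": [-0.02,0,0],"rotation": [0,0,0],"claw": 1}
  ]
}}

```text
clock: 23.3
tcp_pos: [526.7, 60.7, -8.5]
ee_rot: [-0.133, -3.138, 0.0]
contact_force: [-4.6, 0.3, 4.3]
gripper_width: 0.1
```

```bash
python3 - <<'E'
from h import *
print("stage",st(tip())); plan([(S(-59,56,29),down(SY))])
E
```

```text
stage [-58.23738034  56.25385907  29.7949425 ]
t 23.3 tcp [526.7  60.7  -8.5] F [-4.6  0.3  4.3] w 0.1 j6 -1.53
T [0.0036, -0.0012, 0.004] R [-0.0, -0.0001, 0.0001]
```

{"name": "drive_tool", "arguments": {
  "increments": [
    {"travel": [-0.01,0,0],"rotation": [0,0,0],"claw": 1},
    {"travel": [-0.015,0,0],"rotation": [0,0,0],"claw": 1},
    {"travel": [-0.015,0,0],"rotation": [0,0,0],"claw": 1}
  ]
}}

```text
clock: 23.6
tcp_pos: [526.4, 60.7, -9.1]
ee_rot: [-0.132, -3.131, 0.0]
contact_force: [-8.7, 0.9, 6.3]
gripper_width: 0.5
```

{"name": "drive_tool", "arguments": {
  "increments": [
    {"travel": [0.05,0,0],"rotation": [0,0,0],"claw": 1},
    {"travel": [0.1,0,-0.1],"rotation": [0,0,0],"claw": 1},
    {"travel": [0.3,0,-0.4],"rotation": [0,0,0],"claw": 1},
    {"travel": [0.5,0,-0.5],"rotation": [0,0,0],"claw": 0.4},
    {"travel": [0.6,0,-0.5],"rotation": [0,0,0],"claw": 0.4},
    {"travel": [0.6,0,-0.5],"rotation": [0,0,0],"claw": 0.4}
  ]
}}

```text
clock: 24.2
tcp_pos: [406.1, 71.3, 93.2]
ee_rot: [-0.131, -3.135, -0.0]
contact_force: [-0.3, -0.9, -0.3]
gripper_width: 20.9
```

```bash
python3 - <<'E'
from h import *
coupons("top"); coupons("scene")
for n in ("top","wrist"):
    p,Q=bedc(n); m=(Q[...,2]>35.5)&(Q[...,2]<41)&(Q[...,0]<-2)&(Q[...,0]>-100)&(abs(Q[...,1]-56)<30)&(p.astype(int).mean(-1)>90); q=Q[m]
    if len(q)>30: print(n,len(q),cv2.minAreaRect(q[:,:2].astype(np.float32)),np.percentile(q[:,0],[1,99]))
R=down(np.radians(97.8)); u=np.array([np.cos(np.radians(7.8)),np.sin(np.radians(7.8)),0])
g=np.array([457.6,289,0])-22*u; print(g); plan([(g+[0,0,75],R),(g+[0,0,2.5],R)])
E
```

```text
top coupon 797 [457.1 289.1] [119.8  33.6] long axis deg 7.6 7.7
scene coupon 897 [459.2 289.4] [122.7  31.7] long axis deg 6.7 8.2
top 298 ((-26.027128219604492, 61.73808288574219), (47.982784271240234, 45.25947189331055), 0.45640766620635986) [-49.33997584  -2.88643758]
wrist 1191 ((-34.275108337402344, 56.167266845703125), (32.87260055541992, 29.722414016723633), 0.5292739272117615) [-49.76511211 -18.67993067]
[435.80354751 286.01425741   0.        ]
t 24.4 tcp [408.7  70.7  91.8] F [ 1.3  0.7 -0.4] w 37.0 j6 -1.52
T [-0.0461, 1.0844, 0.275] R [0.0001, -0.001, -0.0351]
T [-0.0483, 1.0845, 0.6375] R [0.0001, -0.001, -0.0351]
```

Coupon 1 is home (front at stage x -50, firm stop). Next is coupon 2.

{"name": "drive_tool", "arguments": {
  "increments": [
    {"travel": [-0.046,0.25,0.1],"rotation": [0,0,-0.01],"claw": 0.4},
    {"travel": [-0.046,0.5,0.2],"rotation": [0,0,-0.02],"claw": 0.4},
    {"travel": [-0.046,0.75,0.275],"rotation": [0,0,-0.035],"claw": 0.4},
    {"travel": [-0.046,0.99,0.275],"rotation": [0,0,-0.035],"claw": 0.4},
    {"travel": [-0.046,0.99,0.275],"rotation": [0,0,-0.035],"claw": 0.4},
    {"travel": [-0.046,0.99,0.275],"rotation": [0,0,-0.035],"claw": 0.4},
    {"travel": [-0.046,0.99,0.275],"rotation": [0,0,-0.035],"claw": 0.4}
  ]
}}

```text
clock: 25.1
tcp_pos: [434.3, 266.3, 36.0]
ee_rot: [0.212, -3.127, 0.001]
contact_force: [-0.5, 0.1, 0.4]
gripper_width: 56.0
```

```bash
python3 - <<'E'
from h import *
R=down(np.radians(97.4))
coupons("scene")
plan([((436,286.2,2.8),R)])
E
```

```text
scene coupon 903 [458.4 289.2] [124.6  31.2] long axis deg 8.5 8.1
t 25.15 tcp [434.3 265.9  36.3] F [ 0.6  0.5 -0.4] w 56.4 j6 -1.33
T [-0.0243, 0.0992, 0.3586] R [0.0, -0.0011, 0.0008]
```

{"name": "drive_tool", "arguments": {
  "increments": [
    {"travel": [-0.024,0.099,0.05],"rotation": [0,-0.001,0.001],"claw": 0.4},
    {"travel": [-0.024,0.099,0.15],"rotation": [0,-0.001,0.001],"claw": 0.4},
    {"travel": [-0.024,0.099,0.25],"rotation": [0,-0.001,0.001],"claw": 0.4},
    {"travel": [-0.024,0.099,0.33],"rotation": [0,-0.001,0.001],"claw": 0.4},
    {"travel": [-0.024,0.099,0.355],"rotation": [0,-0.001,0.001],"claw": 0.4},
    {"travel": [-0.024,0.099,0.355],"rotation": [0,-0.001,0.001],"claw": 0.4},
    {"travel": [-0.024,0.099,0.355],"rotation": [0,-0.001,0.001],"claw": 0.7},
    {"travel": [-0.024,0.099,0.355],"rotation": [0,-0.001,0.001],"claw": 1},
    {"travel": [-0.024,0.099,0.355],"rotation": [0,-0.001,0.001],"claw": 1},
    {"travel": [-0.024,0.099,0.355],"rotation": [0,-0.001,0.001],"claw": 1},
    {"travel": [-0.024,0.099,0.355],"rotation": [0,-0.001,0.001],"claw": 1},
    {"travel": [-0.024,0.099,0.355],"rotation": [0,-0.001,0.001],"claw": 1},
    {"travel": [-0.024,0.099,0.355],"rotation": [0,-0.001,0.001],"claw": 1}
  ],
  "squeeze": 45
}}

```text
clock: 26.45
tcp_pos: [436.5, 286.5, -34.1]
ee_rot: [-0.201, 3.135, 0.001]
contact_force: [-0.9, -0.6, 4.4]
gripper_width: 29.4
```

{"name": "drive_tool", "arguments": {
  "increments": [
    {"travel": [0,0,-0.05],"rotation": [0,0,0],"claw": 1},
    {"travel": [0,0,-0.15],"rotation": [0,0,0],"claw": 1},
    {"travel": [0,0,-0.3],"rotation": [0,0,0],"claw": 1},
    {"travel": [0,0,-0.35],"rotation": [0,0,0],"claw": 1},
    {"travel": [0,0,-0.35],"rotation": [0,0,0],"claw": 1}
  ]
}}

```text
clock: 26.95
tcp_pos: [438.0, 287.2, 37.6]
ee_rot: [-0.201, 3.131, 0.003]
contact_force: [0.4, -0.2, -2.1]
gripper_width: 29.0
```

```bash
python3 - <<'E'
from h import *
print(tip()); plan([(S(-112,-56,75),down(SY))])
p,d,c=snap("scene")
R0=Ro.from_rotvec(monitor.read_state()["ee_rot"]); W=cloud(d,c); pi=p.astype(int); L=R0.inv().apply(W.reshape(-1,3)-tip()).reshape(W.shape)
m=(np.abs(L[...,2])<25)&(np.abs(L[...,1])<25)&(np.abs(L[...,0])<100)&(pi.mean(-1)>120); q=L[m]; print(len(q),np.percentile(q,[2,50,98],axis=0).round(1))
k=np.abs(q[:,0])>14; print("slope dz/dx",np.polyfit(q[k,0],q[k,2],1))
E
```

```text
[437.81993104 287.06537253  75.87208925]
t 26.95 tcp [438.  287.2  37.6] F [ 0.4 -0.2 -2.1] w 29.0 j6 -1.28
T [0.0862, -1.6714, 0.0012] R [0.0003, 0.0007, 0.0339]
890 [[-81.3 -13.5  -8.1]
 [-29.6   1.4  -5.4]
 [ 31.9  14.6  -2.5]]
slope dz/dx [-0.00948039 -5.64160276]
```

{"name": "drive_tool", "arguments": {
  "increments": [
    {"travel": [0.02,-0.24,0],"rotation": [0,0,0.017],"claw": 1},
    {"travel": [0.03,-0.48,0],"rotation": [0,0,0.034],"claw": 1},
    {"travel": [0.04,-0.72,0],"rotation": [0,0,0.034],"claw": 1},
    {"travel": [0.05,-0.95,0],"rotation": [0,0,0.034],"claw": 1},
    {"travel": [0.05,-0.95,0],"rotation": [0,0,0.034],"claw": 1},
    {"travel": [0.05,-0.95,0],"rotation": [0,0,0.034],"claw": 1}
  ]
}}

```text
clock: 27.6
tcp_pos: [449.6, 95.9, 34.4]
ee_rot: [-0.139, -3.136, -0.002]
contact_force: [0.5, -0.7, -2.0]
gripper_width: 29.0
```

```bash
python3 - <<'E'
from h import *
plan([(S(-112,-56,75),down(SY)),(S(-112,-56,36.7),down(SY)),(S(-48,-56,36.7),down(SY)),(S(-48,-56,33),down(SY))])
E
```

```text
t 27.6 tcp [449.6  95.9  34.4] F [ 0.5 -0.7 -2. ] w 29.0 j6 -1.46
T [-0.133, -0.7034, -0.0125] R [0.0002, -0.0003, -0.0006]
T [-0.1334, -0.7037, 0.179] R [0.0002, -0.0003, -0.0006]
T [-0.4534, -0.7025, 0.1783] R [0.0002, -0.0003, -0.0006]
T [-0.4534, -0.7025, 0.1968] R [0.0002, -0.0003, -0.0006]
```

{"name": "drive_tool", "arguments": {
  "increments": [
    {"travel": [-0.05,-0.24,-0.012],"rotation": [0,0,-0.001],"claw": 1},
    {"travel": [-0.1,-0.48,-0.012],"rotation": [0,0,-0.001],"claw": 1},
    {"travel": [-0.133,-0.7,-0.012],"rotation": [0,0,-0.001],"claw": 1},
    {"travel": [-0.133,-0.703,0.05],"rotation": [0,0,-0.001],"claw": 1},
    {"travel": [-0.133,-0.703,0.13],"rotation": [0,0,-0.001],"claw": 1},
    {"travel": [-0.133,-0.703,0.177],"rotation": [0,0,-0.001],"claw": 1},
    {"travel": [-0.133,-0.703,0.177],"rotation": [0,0,-0.001],"claw": 1},
    {"travel": [-0.133,-0.703,0.177],"rotation": [0,0,-0.001],"claw": 1},
    {"travel": [-0.2,-0.703,0.177],"rotation": [0,0,-0.001],"claw": 1},
    {"travel": [-0.3,-0.703,0.177],"rotation": [0,0,-0.001],"claw": 1},
    {"travel": [-0.4,-0.703,0.177],"rotation": [0,0,-0.001],"claw": 1},
    {"travel": [-0.453,-0.703,0.177],"rotation": [0,0,-0.001],"claw": 1},
    {"travel": [-0.453,-0.703,0.177],"rotation": [0,0,-0.001],"claw": 1},
    {"travel": [-0.453,-0.703,0.19],"rotation": [0,0,-0.001],"claw": 1},
    {"travel": [-0.453,-0.703,0.196],"rotation": [0,0,-0.001],"claw": 1},
    {"travel": [-0.453,-0.703,0.196],"rotation": [0,0,-0.001],"claw": 1},
    {"travel": [-0.453,-0.703,0.196],"rotation": [0,0,-0.001],"claw": 1}
  ]
}}

```text
clock: 29.3
tcp_pos: [527.0, -51.7, -4.1]
ee_rot: [-0.13, -3.137, -0.003]
contact_force: [-1.9, 1.2, 4.6]
gripper_width: 29.0
```

```bash
python3 - <<'E'
from h import *
print("stage",st(tip())); plan([(S(-48,-56,33),down(SY))])
E
```

```text
stage [-48.35860586 -55.81090477  34.17684391]
t 29.3 tcp [527.  -51.7  -4.1] F [-1.9  1.2  4.6] w 29.0 j6 -1.75
T [-0.0021, -0.0013, 0.0059] R [0.0003, -0.0003, 0.0004]
```

{"name": "drive_tool", "arguments": {
  "increments": [
    {"travel": [0,0,0.0],"rotation": [0,0,0],"claw": 0.5},
    {"travel": [0,0,0],"rotation": [0,0,0],"claw": 0.5},
    {"travel": [0,0,0],"rotation": [0,0,0],"claw": 0.5},
    {"travel": [0,0,0],"rotation": [0,0,0],"claw": 0.5},
    {"travel": [0,0,-0.1],"rotation": [0,0,0],"claw": 0.5},
    {"travel": [0,0,-0.2],"rotation": [0,0,0],"claw": 1},
    {"travel": [0.2,0,-0.2],"rotation": [0,0,0],"claw": 1},
    {"travel": [0.4,0,-0.2],"rotation": [0,0,0],"claw": 1},
    {"travel": [0.4,0,-0.2],"rotation": [0,0,0],"claw": 1},
    {"travel": [0.4,0,-0.2],"rotation": [0,0,0],"claw": 1}
  ]
}}

```text
clock: 30.3
tcp_pos: [446.7, -45.1, 35.8]
ee_rot: [-0.13, -3.137, -0.003]
contact_force: [0.3, -0.7, 0.4]
gripper_width: 10.4
```

```bash
python3 - <<'E'
from h import *
print("stage",st(tip())); plan([(S(-122,-56,29),down(SY)),(S(-61,-56,29),down(SY))])
p,Q=bedc()
m=(Q[...,2]>35.5)&(Q[...,2]<42)&(Q[...,0]<10)&(abs(Q[...,1]+56)<30); q=Q[m]
if len(q)>30: print(len(q),cv2.minAreaRect(q[:,:2].astype(np.float32)),q[:,2].min(),q[:,2].max(),np.percentile(q[:,0],[1,99]))
E
```

```text
stage [-128.96179359  -56.0064342    74.12069004]
t 30.3 tcp [446.7 -45.1  35.8] F [ 0.3 -0.7  0.4] w 10.4 j6 -1.78
T [-0.0355, -0.0007, 0.2255] R [0.0003, -0.0003, 0.0004]
T [-0.3405, -0.0014, 0.2251] R [0.0003, -0.0003, 0.0004]
2181 ((-51.30272674560547, -54.12891387939453), (29.68014907836914, 71.38890075683594), 89.28015899658203) 35.63646048289083 40.58795464834842 [-86.44250274 -17.01150496]
```

{"name": "drive_tool", "arguments": {
  "increments": [
    {"travel": [0,0,0.1],"rotation": [0,0,0],"claw": 1},
    {"travel": [0,0,0.2],"rotation": [0,0,0],"claw": 1},
    {"travel": [-0.02,0,0.223],"rotation": [0,0,0],"claw": 1},
    {"travel": [-0.08,0,0.223],"rotation": [0,0,0],"claw": 1},
    {"travel": [-0.13,0,0.223],"rotation": [0,0,0],"claw": 1},
    {"travel": [-0.16,0,0.223],"rotation": [0,0,0],"claw": 1},
    {"travel": [-0.19,0,0.223],"rotation": [0,0,0],"claw": 1},
    {"travel": [-0.22,0,0.223],"rotation": [0,0,0],"claw": 1},
    {"travel": [-0.25,0,0.223],"rotation": [0,0,0],"claw": 1},
    {"travel": [-0.28,0,0.223],"rotation": [0,0,0],"claw": 1},
    {"travel": [-0.31,0,0.223],"rotation": [0,0,0],"claw": 1},
    {"travel": [-0.33,0,0.223],"rotation": [0,0,0],"claw": 1},
    {"travel": [-0.34,0,0.223],"rotation": [0,0,0],"claw": 1},
    {"travel": [-0.35,0,0.223],"rotation": [0,0,0],"claw": 1},
    {"travel": [-0.35,0,0.223],"rotation": [0,0,0],"claw": 1}
  ]
}}

```text
clock: 31.85
tcp_pos: [516.9, -51.1, -8.4]
ee_rot: [-0.129, -3.137, -0.002]
contact_force: [-3.9, 0.1, 3.7]
gripper_width: 0.4
```

{"name": "drive_tool", "arguments": {
  "increments": [
    {"travel": [-0.01,0,0],"rotation": [0,0,0],"claw": 1},
    {"travel": [-0.015,0,0],"rotation": [0,0,0],"claw": 1},
    {"travel": [-0.015,0,0],"rotation": [0,0,0],"claw": 1}
  ]
}}

```text
clock: 32.15
tcp_pos: [516.7, -50.9, -8.9]
ee_rot: [-0.129, -3.13, -0.003]
contact_force: [-7.1, 1.0, 6.2]
gripper_width: 0.4
```

```bash
python3 - <<'E'
from h import *
print("stage",st(tip())); print(monitor.read_state()["contact_force"])
E
```

```text
stage [-58.45450234 -55.87438605  29.35330471]
[-7.10807592  1.01919455  6.1508007 ]
```

{"name": "drive_tool", "arguments": {
  "increments": [
    {"travel": [0.05,0,0],"rotation": [0,0,0],"claw": 1},
    {"travel": [0.1,0,-0.1],"rotation": [0,0,0],"claw": 0.5},
    {"travel": [0.1,0,-0.3],"rotation": [0,0,0],"claw": 0.5},
    {"travel": [0.1,0.1,-0.5],"rotation": [0,0,0],"claw": 0.5},
    {"travel": [0.1,0.2,-0.65],"rotation": [0,0,0],"claw": 0.5},
    {"travel": [0.1,0.26,-0.7],"rotation": [0,0,0],"claw": 0.5},
    {"travel": [0.1,0.28,-0.7],"rotation": [0,0,0],"claw": 0.5},
    {"travel": [0.1,0.28,-0.7],"rotation": [0,0,0],"claw": 0.5}
  ]
}}

```text
clock: 32.95
tcp_pos: [501.6, 6.6, 129.7]
ee_rot: [-0.127, -3.128, -0.003]
contact_force: [0.2, -0.7, 0.1]
gripper_width: 46.8
```

```bash
python3 - <<'E'
from h import *
for n in("top","wrist"):
    p,Q=bedc(n); save(n+"8.png",p)
    for y in(-56,56):
        m=(Q[...,2]>35.5)&(Q[...,2]<41)&(Q[...,0]<-2)&(Q[...,0]>-100)&(abs(Q[...,1]-y)<17)&(p.astype(int).mean(-1)>90); q=Q[m]
        if len(q)>30: print(n,y,len(q),cv2.minAreaRect(q[:,:2].astype(np.float32)),np.percentile(q[:,0],[1,99]).round(1))
    m=(p.astype(int).mean(-1)<60)&(Q[...,2]>85)&(Q[...,2]<125)&(np.hypot(Q[...,0]-49,Q[...,1])<30); q=Q[m]; print(n,"knob",len(q),np.median(q,0).round(1) if len(q) else 0,q.max(0).round(1) if len(q) else 0)
c,R=clip(.6,11.4); z=R.as_matrix()[:,2]; plan([(c-70*z,R),(c,R)])
E
```

```text
top knob 0 0 0
wrist -56 219 ((-26.025543212890625, -54.56338119506836), (48.18119812011719, 29.553945541381836), 1.1981090307235718) [-50.   -2.5]
wrist 56 209 ((-26.19042205810547, 56.26643371582031), (29.913280487060547, 47.36854934692383), 89.73239135742188) [-49.7  -2.6]
wrist knob 1176 [ 35.9   0.7 105.6] [ 47.7  10.9 115.8]
t 33.05 tcp [500.8   6.  128.9] F [-0.5  0.8 -0.2] w 47.0 j6 -1.65
T [-0.6643, 0.0001, 0.0522] R [0.0001, 0.0934, 0.0005]
T [-0.4704, 0.0002, 0.3436] R [0.0001, 0.0934, 0.0005]
```

Both coupons are home (front edges at stage x -50) and the clip is up. Now I lower the clip.

{"name": "drive_tool", "arguments": {
  "increments": [
    {"travel": [-0.15,0,-0.05],"rotation": [0,0.02,0],"claw": 0.5},
    {"travel": [-0.3,0,-0.05],"rotation": [0,0.04,0],"claw": 0.5},
    {"travel": [-0.5,0,0],"rotation": [0,0.06,0],"claw": 0.5},
    {"travel": [-0.66,0,0.05],"rotation": [0,0.08,0],"claw": 0.5},
    {"travel": [-0.664,0,0.052],"rotation": [0,0.0934,0],"claw": 0.5},
    {"travel": [-0.664,0,0.052],"rotation": [0,0.0934,0],"claw": 0.5},
    {"travel": [-0.664,0,0.052],"rotation": [0,0.0934,0],"claw": 0.5},
    {"travel": [-0.664,0,0.052],"rotation": [0,0.0934,0],"claw": 0.5}
  ]
}}

```text
clock: 33.85
tcp_pos: [632.7, -5.2, 118.2]
ee_rot: [-0.105, -2.542, -0.034]
contact_force: [1.0, 0.1, 1.4]
gripper_width: 47.0
```

```bash
python3 - <<'E'
from h import *
c,R=clip(.6,11.4); plan([(c,R)])
E
```

```text
t 33.85 tcp [632.7  -5.2 118.2] F [1.  0.1 1.4] w 47.0 j6 -1.62
T [-0.0049, 0.002, 0.3552] R [-0.0, 0.0003, 0.0004]
```

{"name": "drive_tool", "arguments": {
  "increments": [
    {"travel": [-0.004,0.002,0.1],"rotation": [0,0,0],"claw": 0.5},
    {"travel": [-0.005,0.002,0.25],"rotation": [0,0,0],"claw": 0.5},
    {"travel": [-0.005,0.002,0.33],"rotation": [0,0,0],"claw": 0.5},
    {"travel": [-0.005,0.002,0.35],"rotation": [0,0,0],"claw": 0.5},
    {"travel": [-0.005,0.002,0.35],"rotation": [0,0,0],"claw": 0.6},
    {"travel": [-0.005,0.002,0.35],"rotation": [0,0,0],"claw": 1},
    {"travel": [-0.005,0.002,0.35],"rotation": [0,0,0],"claw": 1},
    {"travel": [-0.005,0.002,0.35],"rotation": [0,0,0],"claw": 1},
    {"travel": [-0.005,0.002,0.35],"rotation": [0,0,0],"claw": 1},
    {"travel": [-0.005,0.002,0.35],"rotation": [0,0,0],"claw": 1},
    {"travel": [-0.005,0.002,0.35],"rotation": [0,0,0],"claw": 1}
  ],
  "squeeze": 30
}}

```text
clock: 34.95
tcp_pos: [595.2, -1.6, 61.0]
ee_rot: [-0.105, -2.544, -0.034]
contact_force: [0.2, 0.2, 4.4]
gripper_width: 21.3
```

```bash
python3 - <<'E'
from h import *
t=tip(); c,R=clip(.6,11.4); 
z=R.as_matrix()[:,2]; h=11.4-np.dot(t-c,z); p0=t-clip(.6,h)[0]; print(h,p0)
plan([(clip(a,h)[0]+p0,clip(a,h)[1]) for a in (.6,.5,.4,.3,.2,.1,.05,.03)])
E
```

```text
13.926460188260606 [-0.05323228 -0.00617951  0.03592776]
t 34.95 tcp [595.2  -1.6  61. ] F [0.2 0.2 4.4] w 21.3 j6 -1.62
T [0.0007, -0.0, -0.0] R [0.0, 0.0006, 0.0004]
T [-0.0133, -0.0, 0.0394] R [0.0, -0.0153, 0.0004]
T [-0.0312, -0.0001, 0.0772] R [0.0, -0.0312, 0.0004]
T [-0.0527, -0.0002, 0.113] R [0.0001, -0.0471, 0.0004]
T [-0.0777, -0.0002, 0.1464] R [0.0001, -0.0631, 0.0004]
T [-0.106, -0.0003, 0.1773] R [0.0001, -0.079, 0.0004]
T [-0.1212, -0.0003, 0.1916] R [0.0001, -0.0869, 0.0004]
T [-0.1275, -0.0003, 0.1971] R [0.0001, -0.0901, 0.0004]
```

{"name": "drive_tool", "arguments": {
  "increments": [
    {"travel": [-0.006,0,0.02],"rotation": [0,-0.0075,0],"claw": 1},
    {"travel": [-0.013,0,0.0395],"rotation": [0,-0.0153,0],"claw": 1},
    {"travel": [-0.022,0,0.058],"rotation": [0,-0.0233,0],"claw": 1},
    {"travel": [-0.031,0,0.077],"rotation": [0,-0.0312,0],"claw": 1},
    {"travel": [-0.042,0,0.095],"rotation": [0,-0.0392,0],"claw": 1},
    {"travel": [-0.053,0,0.113],"rotation": [0,-0.0471,0],"claw": 1},
    {"travel": [-0.065,0,0.13],"rotation": [0,-0.0551,0],"claw": 1},
    {"travel": [-0.078,0,0.1465],"rotation": [0,-0.0631,0],"claw": 1},
    {"travel": [-0.092,0,0.162],"rotation": [0,-0.071,0],"claw": 1},
    {"travel": [-0.106,0,0.177],"rotation": [0,-0.079,0],"claw": 1},
    {"travel": [-0.121,0,0.1915],"rotation": [0,-0.087,0],"claw": 1},
    {"travel": [-0.1245,0,0.1945],"rotation": [0,-0.0886,0],"claw": 1},
    {"travel": [-0.1245,0,0.1945],"rotation": [0,-0.0886,0],"claw": 1},
    {"travel": [-0.1245,0,0.1945],"rotation": [0,-0.0886,0],"claw": 1}
  ]
}}

```text
clock: 36.35
tcp_pos: [595.0, -1.5, 15.8]
ee_rot: [-0.129, -3.101, -0.005]
contact_force: [-0.5, 0.5, 7.1]
gripper_width: 21.9
```

```bash
python3 - <<'E'
from h import *
plan([clip(.05,13.9),clip(0.02,13.9)])
E
```

```text
t 36.35 tcp [595.   -1.5  15.8] F [-0.5  0.5  7.1] w 21.9 j6 -1.63
T [0.0057, -0.0005, 0.0013] R [0.0002, 0.0018, 0.0003]
T [0.002, -0.0006, 0.0133] R [0.0002, -0.0029, 0.0003]
```

{"name": "drive_tool", "arguments": {
  "increments": [
    {"travel": [0,0,0.008],"rotation": [0,0,0],"claw": 1},
    {"travel": [0,0,0.012],"rotation": [0,0,0],"claw": 1},
    {"travel": [0,0,0.012],"rotation": [0,0,0],"claw": 1}
  ]
}}

```text
clock: 36.65
tcp_pos: [594.9, -1.5, 15.8]
ee_rot: [-0.128, -3.099, -0.005]
contact_force: [-5.8, 0.9, 16.2]
gripper_width: 21.8
```

{"name": "drive_tool", "arguments": {
  "increments": [
    {"travel": [0,0,-0.004],"rotation": [0,0,0],"claw": 0.6},
    {"travel": [0,0,-0.004],"rotation": [0,0,0],"claw": 0.5},
    {"travel": [0,0,-0.004],"rotation": [0,0,0],"claw": 0.5},
    {"travel": [0,0,-0.004],"rotation": [0,0,0],"claw": 0.5},
    {"travel": [0,0,-0.1],"rotation": [0,0,0],"claw": 0.5},
    {"travel": [0,0,-0.3],"rotation": [0,0,0],"claw": 0.5},
    {"travel": [0.2,0,-0.5],"rotation": [0,0,0],"claw": 0.5},
    {"travel": [0.4,0,-0.6],"rotation": [0,0,0],"claw": 0.5},
    {"travel": [0.4,0,-0.6],"rotation": [0,0,0],"claw": 0.5},
    {"travel": [0.4,0,-0.6],"rotation": [0,0,0],"claw": 0.5}
  ]
}}

```text
clock: 37.65
tcp_pos: [520.1, 4.6, 139.5]
ee_rot: [-0.128, -3.101, -0.004]
contact_force: [-0.2, -0.2, 0.1]
gripper_width: 46.8
```

```bash
python3 - <<'E'
from h import *
p,Q=bedc("wrist"); save("w9.png",p)
for y in(-56,56):
    m=(Q[...,2]>35.5)&(Q[...,2]<41)&(Q[...,0]<0)&(Q[...,0]>-100)&(abs(Q[...,1]-y)<17)&(p.astype(int).mean(-1)>90); q=Q[m]
    if len(q)>30: print(y,len(q),cv2.minAreaRect(q[:,:2].astype(np.float32)),np.percentile(q[:,0],[1,99]).round(1))
m=(p.astype(int).mean(-1)<60)&(Q[...,2]>55)&(np.hypot(Q[...,0]-15,Q[...,1])<25)&(Q[...,2]<90); q=Q[m]; print("knob",len(q),np.percentile(q,[5,50,95],axis=0).round(1))
m=(abs(Q[...,0]-13)<5)&(abs(abs(Q[...,1])-30)<10)&(Q[...,2]>38); print("bar z",np.percentile(Q[m][:,2],[5,50,95]),np.median(Q[m],0))
k=np.array([480,-325,0.]); print(monitor.read_state()["clock"])
plan([(k+[0,0,180],down(np.radians(69.7)))])
E
```

```text
-56 833 ((-25.187931060791016, -54.67238235473633), (49.20255661010742, 30.195632934570312), 0.04229208454489708) [-49.6  -4.3]
56 828 ((-25.05813980102539, 56.30935287475586), (30.33497428894043, 49.12032699584961), 89.80323791503906) [-49.5  -4.1]
knob 594 [[ 8.4 -8.6 57.5]
 [10.1  0.5 75.9]
 [19.1  9.5 77.9]]
bar z [45.11848993 47.05997613 48.35412951] [12.54251283 20.12226611 47.05997613]
37.7
t 37.7 tcp [520.2   4.5 138.5] F [-0.4 -0.8  0.8] w 46.9 j6 -1.64
T [0.0647, -1.6586, -0.0155] R [-0.0006, -0.0063, 0.0432]
```

View pics/w9.png

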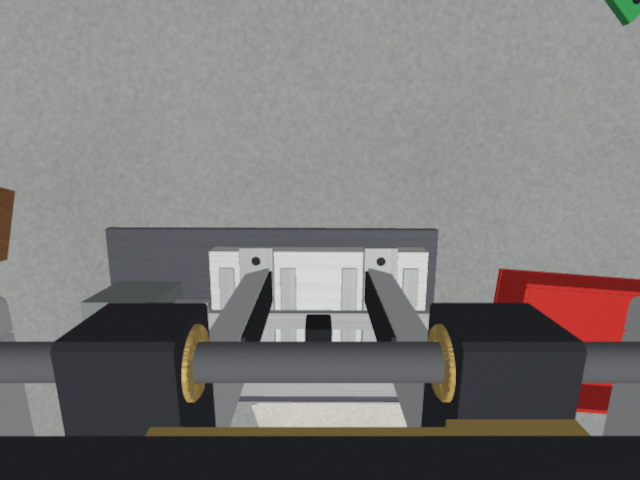

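The clip rests on both coupons: bar top is at 46–47 mm, and the black knob and both coupon ends show at (318,325), (255,260) and (380,260). Now the key.

{"name": "drive_tool", "arguments": {
  "increments": [
    {"travel": [0.02,-0.24,0],"rotation": [0,-0.003,0.01],"claw": 0.5},
    {"travel": [0.03,-0.48,0],"rotation": [0,-0.006,0.02],"claw": 0.5},
    {"travel": [0.04,-0.72,0],"rotation": [0,-0.006,0.03],"claw": 0.5},
    {"travel": [0.05,-0.96,0],"rotation": [0,-0.006,0.043],"claw": 0.5},
    {"travel": [0.05,-0.96,0],"rotation": [0,-0.006,0.043],"claw": 0.5},
    {"travel": [0.05,-0.96,0],"rotation": [0,-0.006,0.043],"claw": 0.5}
  ]
}}

```text
clock: 38.3
tcp_pos: [494.0, -186.9, 136.8]
ee_rot: [-0.554, -3.087, 0.004]
contact_force: [-0.3, 0.8, 0.5]
gripper_width: 46.8
```

```bash
python3 - <<'E'
from h import *
plan([((470,-300,150),down(np.radians(69.7)))])
E
```

```text
t 38.3 tcp [ 494.  -186.9  136.8] F [-0.3  0.8  0.5] w 46.8 j6 -1.74
T [-0.0847, -0.5714, 0.127] R [-0.0005, -0.0008, -0.0002]
```

{"name": "drive_tool", "arguments": {
  "increments": [
    {"travel": [0.0,-0.24,0.05],"rotation": [0,0,0],"claw": 0.5},
    {"travel": [0.0,-0.48,0.1],"rotation": [0,0,0],"claw": 0.5},
    {"travel": [-0.04,-0.57,0.1],"rotation": [0,0,0],"claw": 0.5},
    {"travel": [-0.05,-0.57,0.1],"rotation": [0,0,0],"claw": 0.5},
    {"travel": [-0.05,-0.57,0.1],"rotation": [0,0,0],"claw": 0.5},
    {"travel": [-0.05,-0.57,0.1],"rotation": [0,0,0],"claw": 0.5}
  ]
}}

```text
clock: 38.9
tcp_pos: [464.6, -295.4, 117.2]
ee_rot: [-0.551, -3.088, 0.002]
contact_force: [0.1, -0.6, 0.1]
gripper_width: 46.7
```

```bash
python3 - <<'E'
from h import *
p,d,c=snap("wrist"); save("w10.png",p); W=cloud(d,c)
m=(W[...,2]>97)&(W[...,2]<118)&(np.hypot(W[...,0]-480,W[...,1]+325)<60); q=W[m]; print(len(q))
if len(q)>50: print(cv2.minAreaRect(q[:,:2].astype(np.float32)),np.median(q,0))
m=(W[...,2]>44)&(W[...,2]<56)&(np.hypot(W[...,0]-480,W[...,1]+325)<70); q=W[m]; print(len(q))
if len(q)>50: print("stand",cv2.minAreaRect(q[:,:2].astype(np.float32)))
print(tip()); plan([((480,-325,75),down(np.radians(69.7)))])
E
```

```text
2327
((477.613525390625, -324.71368408203125), (14.194294929504395, 75.56741333007812), 70.14305877685547) [ 473.65910349 -322.67522645  106.44926834]
4233
stand ((479.7181396484375, -325.765869140625), (69.57296752929688, 70.55304718017578), 70.15599060058594)
[ 464.7387429  -295.43403977  155.58485426]
t 38.95 tcp [ 464.5 -295.5  117.3] F [-0.3  0.2 -0.3] w 47.0 j6 -1.94
T [-0.1254, -0.1108, 0.4026] R [-0.0004, -0.0007, 0.0002]
```

View pics/w10.png

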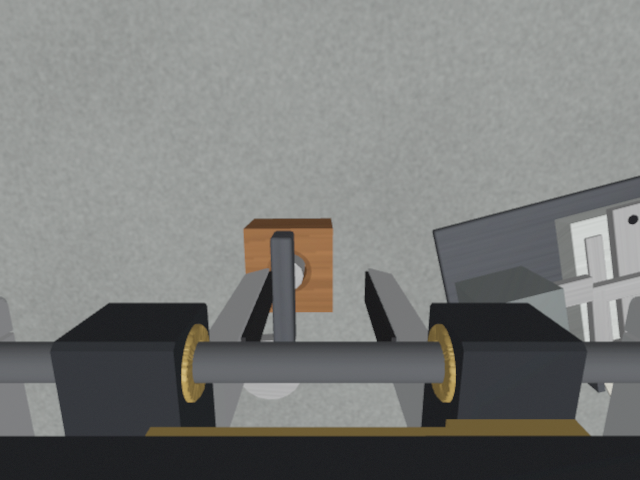

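{"name": "drive_tool", "arguments": {
  "increments": [
    {"travel": [-0.06,-0.11,0],"rotation": [0,-0.001,0.001],"claw": 0.5},
    {"travel": [-0.124,-0.113,0],"rotation": [0,-0.001,0.001],"claw": 0.5},
    {"travel": [-0.124,-0.113,0],"rotation": [0,-0.001,0.001],"claw": 0.5},
    {"travel": [-0.124,-0.113,0.05],"rotation": [0,-0.001,0.001],"claw": 0.5}
  ]
}}

```text
clock: 39.35
tcp_pos: [481.3, -325.0, 108.6]
ee_rot: [0.558, 3.088, -0.007]
contact_force: [-0.5, -0.3, -0.1]
gripper_width: 47.1
```

```bash
python3 - <<'E'
from h import *
print(tip()); plan([((479.7,-325.6,75),down(np.radians(70.1)))])
E
```

```text
[ 481.18180963 -324.82371708  146.87772321]
t 39.35 tcp [ 481.3 -325.   108.6] F [-0.5 -0.3 -0.1] w 47.1 j6 -1.95
T [0.0081, -0.0042, 0.3594] R [-0.0006, 0.0007, -0.0016]
```

{"name": "drive_tool", "arguments": {
  "increments": [
    {"travel": [0.008,-0.004,0.1],"rotation": [-0.0006,0.0007,-0.0016],"claw": 0.5},
    {"travel": [0.008,-0.004,0.2],"rotation": [-0.0006,0.0007,-0.0016],"claw": 0.5},
    {"travel": [0.008,-0.004,0.3],"rotation": [-0.0006,0.0007,-0.0016],"claw": 0.5},
    {"travel": [0.008,-0.004,0.355],"rotation": [-0.0006,0.0007,-0.0016],"claw": 0.5},
    {"travel": [0.008,-0.004,0.357],"rotation": [-0.0006,0.0007,-0.0016],"claw": 0.5},
    {"travel": [0.008,-0.004,0.357],"rotation": [-0.0006,0.0007,-0.0016],"claw": 0.7},
    {"travel": [0.008,-0.004,0.357],"rotation": [-0.0006,0.0007,-0.0016],"claw": 1},
    {"travel": [0.008,-0.004,0.357],"rotation": [-0.0006,0.0007,-0.0016],"claw": 1},
    {"travel": [0.008,-0.004,0.357],"rotation": [-0.0006,0.0007,-0.0016],"claw": 1},
    {"travel": [0.008,-0.004,0.357],"rotation": [-0.0006,0.0007,-0.0016],"claw": 1},
    {"travel": [0.008,-0.004,0.357],"rotation": [-0.0006,0.0007,-0.0016],"claw": 1},
    {"travel": [0.008,-0.004,0.357],"rotation": [-0.0006,0.0007,-0.0016],"claw": 1},
    {"travel": [0.008,-0.004,0.357],"rotation": [-0.0006,0.0007,-0.0016],"claw": 1}
  ],
  "squeeze": 30
}}

```text
clock: 40.65
tcp_pos: [480.2, -326.1, 37.9]
ee_rot: [0.543, 3.093, -0.001]
contact_force: [-0.1, -0.4, 3.7]
gripper_width: 14.1
```

{"name": "drive_tool", "arguments": {
  "increments": [
    {"travel": [0,0,-0.05],"rotation": [0,0,0],"claw": 1},
    {"travel": [0,0,-0.12],"rotation": [0,0,0],"claw": 1},
    {"travel": [0,0,-0.22],"rotation": [0,0,0],"claw": 1},
    {"travel": [0,0,-0.35],"rotation": [0,0,0],"claw": 1},
    {"travel": [0,0,-0.45],"rotation": [0,0,0],"claw": 1},
    {"travel": [0,0,-0.45],"rotation": [0,0,0],"claw": 1},
    {"travel": [0,0,-0.45],"rotation": [0,0,0],"claw": 1}
  ]
}}

```text
clock: 41.35
tcp_pos: [480.0, -325.8, 128.1]
ee_rot: [0.542, 3.093, -0.001]
contact_force: [-0.3, 1.0, -3.8]
gripper_width: 13.7
```

```bash
python3 - <<'E'
from h import *
L=S(30,-165,0); print(L,tip())
# lift happened from tip z before; bar yaw wrt stage now
R=Ro.from_rotvec(monitor.read_state()["ee_rot"]).as_matrix(); print("jaw yaw",np.degrees(np.arctan2(R[1,1],R[0,1])))
# target: blade at stage +0.15 (mid of range) 
th=YAW+0.15+np.pi/2
plan([(L+[0,0,75+68+15],down(th))])
E
```

```text
[ 595.88357257 -167.25122678    0.        ] [ 479.94173559 -325.79708684  166.37506115]
jaw yaw 70.10492940737058
t 41.35 tcp [ 480.  -325.8  128.1] F [-0.3  1.  -3.8] w 13.7 j6 -1.97
T [-0.275, 0.9428, 0.0418] R [-0.0001, 0.0002, -0.0656]
```

```bash
python3 - <<'E'
from h import *
plan([((595.5,-166.8,75+68+20),down(YAW+.8+np.pi/2))])
E
```

```text
t 41.35 tcp [ 480.  -325.8  128.1] F [-0.3  1.  -3.8] w 13.7 j6 -1.97
T [-0.2725, 0.9443, 0.0167] R [-0.0002, 0.0002, -0.1691]
```

{"name": "drive_tool", "arguments": {
  "increments": [
    {"travel": [-0.03,0.1,0],"rotation": [0,0,-0.02],"claw": 1},
    {"travel": [-0.1,0.3,0],"rotation": [0,0,-0.042],"claw": 1},
    {"travel": [-0.16,0.5,0],"rotation": [0,0,-0.064],"claw": 1},
    {"travel": [-0.22,0.7,0],"rotation": [0,0,-0.086],"claw": 1},
    {"travel": [-0.26,0.87,0],"rotation": [0,0,-0.108],"claw": 1},
    {"travel": [-0.274,0.943,0],"rotation": [0,0,-0.13],"claw": 1},
    {"travel": [-0.274,0.943,0],"rotation": [0,0,-0.15],"claw": 1},
    {"travel": [-0.274,0.943,0],"rotation": [0,0,-0.169],"claw": 1},
    {"travel": [-0.274,0.943,0],"rotation": [0,0,-0.169],"claw": 1},
    {"travel": [-0.274,0.943,0],"rotation": [0,0,-0.169],"claw": 1},
    {"travel": [-0.274,0.943,0],"rotation": [0,0,-0.169],"claw": 1}
  ]
}}

```text
clock: 42.45
tcp_pos: [595.0, -167.1, 127.2]
ee_rot: [1.096, -2.944, 0.0]
contact_force: [0.2, -0.7, -2.9]
gripper_width: 13.8
```

```bash
python3 - <<'E'
from h import *
print(tip()); plan([((595.5,-166.8,163),down(YAW+.8+np.pi/2)),((595.5,-166.8,115),down(YAW+.8+np.pi/2))])
# key tip and bore in wrist & scene views
p,d,c=snap("wrist"); a=p
p,d,c=snap("scene"); save("k11.png",np.hstack([cv2.resize(a[150:430,180:480],(400,373)),cv2.resize(p[150:290,140:290],(400,373))]))
E
```

```text
[ 595.04297084 -167.07666101  165.45405092]
t 42.45 tcp [ 595.  -167.1  127.2] F [ 0.2 -0.7 -2.9] w 13.8 j6 -2.7
T [-0.0027, -0.0004, 0.0123] R [-0.0, -0.0001, -0.0004]
T [-0.0028, -0.0004, 0.2523] R [-0.0, -0.0001, -0.0004]
```

View pics/k11.png

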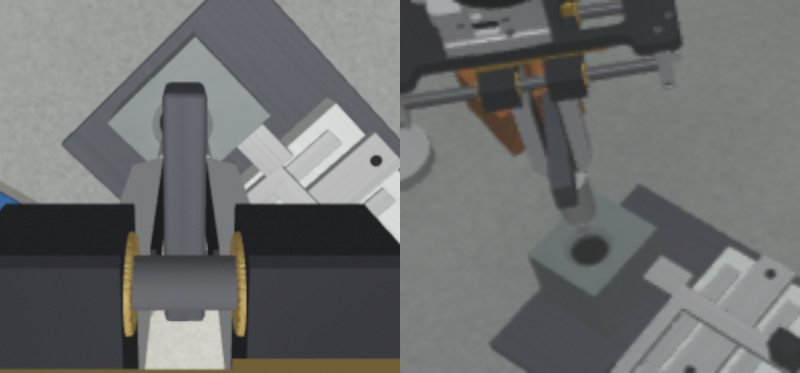

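{"name": "drive_tool", "arguments": {
  "increments": [
    {"travel": [-0.002,0,0.05],"rotation": [0,0,0],"claw": 1},
    {"travel": [-0.002,0,0.11],"rotation": [0,0,0],"claw": 1},
    {"travel": [-0.002,0,0.14],"rotation": [0,0,0],"claw": 1},
    {"travel": [-0.002,0,0.155],"rotation": [0,0,0],"claw": 1},
    {"travel": [-0.002,0,0.17],"rotation": [0,0,0],"claw": 1},
    {"travel": [-0.002,0,0.185],"rotation": [0,0,0],"claw": 1},
    {"travel": [-0.002,0,0.2],"rotation": [0,0,0],"claw": 1},
    {"travel": [-0.002,0,0.2],"rotation": [0,0,0],"claw": 1}
  ]
}}

```text
clock: 43.35
tcp_pos: [595.5, -166.9, 87.3]
ee_rot: [1.097, -2.944, 0.001]
contact_force: [0.8, 0.6, -2.4]
gripper_width: 13.8
```

```bash
python3 - <<'E'
from h import *
s=monitor.read_state(); print(tip(),tip()[2]-66.2,s["contact_force"].round(1),s["torque"].round(2))
E
```

```text
[ 595.49810017 -166.90700628  125.64585187] 59.44585186886606 [ 0.8  0.6 -2.4] [-0.01  0.04 -0.03]
```

Entered freely. Next, down to the plug.

{"name": "drive_tool", "arguments": {
  "increments": [
    {"travel": [0,0,0.03],"rotation": [0,0,0],"claw": 1},
    {"travel": [0,0,0.06],"rotation": [0,0,0],"claw": 1},
    {"travel": [0,0,0.09],"rotation": [0,0,0],"claw": 1},
    {"travel": [0,0,0.12],"rotation": [0,0,0],"claw": 1},
    {"travel": [0,0,0.135],"rotation": [0,0,0],"claw": 1},
    {"travel": [0,0,0.135],"rotation": [0,0,0],"claw": 1}
  ]
}}

```text
clock: 43.95
tcp_pos: [595.0, -166.8, 59.5]
ee_rot: [1.096, -2.943, -0.0]
contact_force: [0.1, 0.7, -2.8]
gripper_width: 13.7
```

{"name": "drive_tool", "arguments": {
  "increments": [
    {"travel": [0,0,0.01],"rotation": [0,0,0],"claw": 1},
    {"travel": [0,0,0.015],"rotation": [0,0,0],"claw": 1},
    {"travel": [0,0,0.015],"rotation": [0,0,0],"claw": 1}
  ]
}}

```text
clock: 44.25
tcp_pos: [595.2, -166.9, 56.8]
ee_rot: [1.096, -2.943, 0.0]
contact_force: [0.0, -1.0, -1.4]
gripper_width: 14.0
```

{"name": "drive_tool", "arguments": {
  "increments": [
    {"travel": [0,0,0.006],"rotation": [0,0,0.008],"claw": 1},
    {"travel": [0,0,0.008],"rotation": [0,0,0.016],"claw": 1},
    {"travel": [0,0,0.008],"rotation": [0,0,0.024],"claw": 1},
    {"travel": [0,0,0.008],"rotation": [0,0,0.032],"claw": 1},
    {"travel": [0,0,0.008],"rotation": [0,0,0.032],"claw": 1}
  ]
}}

```text
clock: 44.75
tcp_pos: [595.5, -167.0, 55.6]
ee_rot: [0.796, -3.039, 0.001]
contact_force: [-0.1, 0.4, -1.8]
gripper_width: 13.9
```

{"name": "drive_tool", "arguments": {
  "increments": [
    {"travel": [0,0,0.006],"rotation": [0,0,0.008],"claw": 1},
    {"travel": [0,0,0.006],"rotation": [0,0,0.016],"claw": 1},
    {"travel": [0,0,0.006],"rotation": [0,0,0.024],"claw": 1},
    {"travel": [0,0,0.006],"rotation": [0,0,0.032],"claw": 1},
    {"travel": [0,0,0.006],"rotation": [0,0,0.032],"claw": 1}
  ]
}}

```text
clock: 45.25
tcp_pos: [595.4, -166.9, 54.3]
ee_rot: [0.489, -3.103, 0.001]
contact_force: [-0.7, -0.1, -2.5]
gripper_width: 13.7
```

{"name": "drive_tool", "arguments": {
  "increments": [
    {"travel": [0,0,0.005],"rotation": [0,0,0],"claw": 1},
    {"travel": [0,0,0.01],"rotation": [0,0,0],"claw": 1},
    {"travel": [0,0,0.015],"rotation": [0,0,0],"claw": 1},
    {"travel": [0,0,0.015],"rotation": [0,0,0],"claw": 1}
  ]
}}

```text
clock: 45.65
tcp_pos: [595.2, -166.9, 51.0]
ee_rot: [0.489, -3.103, 0.0]
contact_force: [0.3, 0.1, -2.3]
gripper_width: 14.3
```

{"name": "drive_tool", "arguments": {
  "increments": [
    {"travel": [0,0,0.006],"rotation": [0,0,0],"claw": 1},
    {"travel": [0,0,0.012],"rotation": [0,0,0],"claw": 1},
    {"travel": [0,0,0.018],"rotation": [0,0,0],"claw": 1},
    {"travel": [0,0,0.018],"rotation": [0,0,0],"claw": 1}
  ]
}}

```text
clock: 46.05
tcp_pos: [595.2, -166.8, 47.2]
ee_rot: [0.489, -3.103, 0.0]
contact_force: [0.2, 0.1, -2.5]
gripper_width: 13.5
```

```bash
python3 - <<'E'
from h import *
s=monitor.read_state(); R=Ro.from_rotvec(s["ee_rot"]).as_matrix()
print(tip()[2]-66.2,s["contact_force"].round(1),s["torque"].round(2),"blade vs stage",np.arctan2(R[1,1],R[0,1])-np.pi/2-YAW,s["qpos"][5])
E
```

```text
19.28519178433531 [ 0.2  0.1 -2.5] [-0.01 -0.05 -0.02] blade vs stage 0.3976548102293987 -2.2961865637214713
```

The key dropped in fully (tip at 19.3 mm, blade at +0.40 rad). Turning clockwise now.

{"name": "drive_tool", "arguments": {
  "increments": [
    {"travel": [0,0,0],"rotation": [0,0,0.016],"claw": 1},
    {"travel": [0,0,0],"rotation": [0,0,0.032],"claw": 1},
    {"travel": [0,0,0],"rotation": [0,0,0.048],"claw": 1},
    {"travel": [0,0,0],"rotation": [0,0,0.064],"claw": 1},
    {"travel": [0,0,0],"rotation": [0,0,0.08],"claw": 1},
    {"travel": [0,0,0],"rotation": [0,0,0.096],"claw": 1},
    {"travel": [0,0,0],"rotation": [0,0,0.112],"claw": 1},
    {"travel": [0,0,0],"rotation": [0,0,0.128],"claw": 1},
    {"travel": [0,0,0],"rotation": [0,0,0.144],"claw": 1},
    {"travel": [0,0,0],"rotation": [0,0,0.16],"claw": 1},
    {"travel": [0,0,0],"rotation": [0,0,0.176],"claw": 1},
    {"travel": [0,0,0],"rotation": [0,0,0.192],"claw": 1},
    {"travel": [0,0,0],"rotation": [0,0,0.208],"claw": 1},
    {"travel": [0,0,0],"rotation": [0,0,0.224],"claw": 1},
    {"travel": [0,0,0],"rotation": [0,0,0.24],"claw": 1},
    {"travel": [0,0,0],"rotation": [0,0,0.255],"claw": 1},
    {"travel": [0,0,0],"rotation": [0,0,0.255],"claw": 1}
  ]
}}

```text
clock: 47.75
tcp_pos: [596.1, -166.2, 47.3]
ee_rot: [1.887, 2.511, 0.002]
contact_force: [2.4, 0.7, -3.4]
gripper_width: 13.5
```

```bash
cat >> h.py <<'E'
def key():
    s=monitor.read_state(); R=Ro.from_rotvec(s["ee_rot"]).as_matrix()
    print("keytip",tip().round(1)-[0,0,66.2],s["contact_force"].round(1),s["torque"].round(3),"blade vs stage",round(np.arctan2(R[1,1],R[0,1])-np.pi/2-YAW,3),s["qpos"][5].round(2),s["clock"])
E
python3 -c "from h import *;key()"
```

```text
keytip [ 596.  -166.2   19.4] [ 2.4  0.7 -3.4] [ 0.377 -0.553  0.087] blade vs stage -1.204 -0.69 47.75
```

{"name": "drive_tool", "arguments": {
  "increments": [
    {"travel": [0,0,0],"rotation": [0,0,0.012],"claw": 1},
    {"travel": [0,0,0],"rotation": [0,0,0.024],"claw": 1},
    {"travel": [0,0,0],"rotation": [0,0,0.024],"claw": 1}
  ]
}}

```text
clock: 48.05
tcp_pos: [596.3, -166.1, 47.3]
ee_rot: [2.069, 2.363, 0.003]
contact_force: [1.4, 0.3, -2.9]
gripper_width: 13.5
```

```bash
python3 -c "from h import *;key()"
```

```text
keytip [ 596.3 -166.1   19.4] [ 1.4  0.3 -2.9] [ 0.15  -0.363  0.038] blade vs stage -1.353 -0.55 48.05
```

{"name": "drive_tool", "arguments": {
  "increments": [
    {"travel": [0,0,0],"rotation": [0,0,0.012],"claw": 1},
    {"travel": [0,0,0],"rotation": [0,0,0.02],"claw": 1},
    {"travel": [0,0,0],"rotation": [0,0,0.02],"claw": 1}
  ]
}}

```text
clock: 48.35
tcp_pos: [596.5, -166.0, 47.3]
ee_rot: [2.21, 2.232, 0.003]
contact_force: [1.5, 0.8, -3.4]
gripper_width: 13.5
```

```bash
python3 -c "from h import *;key()"
```

```text
keytip [ 596.4 -166.1   19.4] [ 1.5  0.8 -3.4] [ 0.079 -0.321  0.088] blade vs stage -1.476 -0.42 48.35
```

{"name": "drive_tool", "arguments": {
  "increments": [
    {"travel": [0,0,0],"rotation": [0,0,0.008],"claw": 1},
    {"travel": [0,0,0],"rotation": [0,0,0.014],"claw": 1},
    {"travel": [0,0,0],"rotation": [0,0,0.014],"claw": 1}
  ]
}}

```text
clock: 48.65
tcp_pos: [596.5, -166.2, 47.3]
ee_rot: [2.301, 2.137, 0.003]
contact_force: [1.1, -0.1, -3.7]
gripper_width: 13.9
```

```bash
python3 - <<'E'
from h import *
key(); p,Q=bedc("scene"); save("s12.png",cv2.resize(p[200:330,170:330],(800,650)))
p,Q=bedc("top"); save("t12.png",cv2.resize(p[130:250,250:430],(800,533)))
E
```

```text
keytip [ 596.4 -166.2   19.4] [ 1.1 -0.1 -3.7] [ 0.025 -0.269  0.534] blade vs stage -1.56 -0.34 48.65
```

View pics/s12.png

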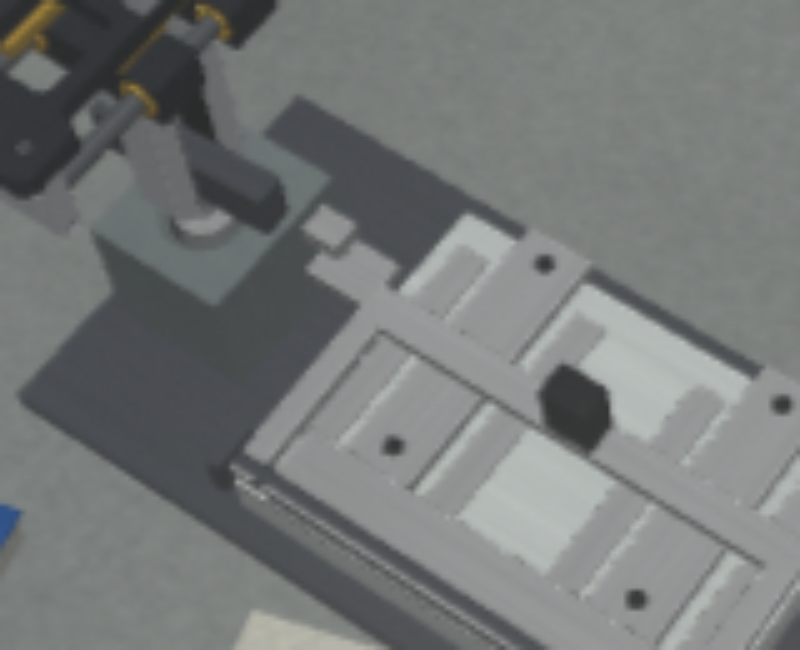

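The stop is reached (moment jumped to 0.53 N m) and the bolt is out over the ear (pixel 335,228). I'll relax into the play and lift straight out.

{"name": "drive_tool", "arguments": {
  "increments": [
    {"travel": [0,0,0],"rotation": [0,0,-0.008],"claw": 1},
    {"travel": [0,0,0],"rotation": [0,0,-0.014],"claw": 1},
    {"travel": [0,0,-0.03],"rotation": [0,0,-0.014],"claw": 1},
    {"travel": [0,0,-0.08],"rotation": [0,0,-0.014],"claw": 1},
    {"travel": [0,0,-0.15],"rotation": [0,0,-0.014],"claw": 1},
    {"travel": [0,0,-0.25],"rotation": [0,0,-0.014],"claw": 1},
    {"travel": [0,0,-0.4],"rotation": [0,0,-0.014],"claw": 1},
    {"travel": [0,0,-0.43],"rotation": [0,0,-0.014],"claw": 1},
    {"travel": [0,0,-0.43],"rotation": [0,0,-0.014],"claw": 1}
  ]
}}

```text
clock: 49.65
tcp_pos: [597.7, -166.9, 135.9]
ee_rot: [2.203, 2.232, 0.005]
contact_force: [-0.6, -0.5, -3.0]
gripper_width: 13.4
```

```bash
python3 - <<'E'
from h import *
key(); plan([((479.8,-325.8,166),down(np.radians(20))),((479.8,-325.8,166),down(np.radians(70.1)))])
E
```

```text
keytip [ 597.4 -166.9  108. ] [-0.6 -0.5 -3. ] [-0.121  0.118 -0.001] blade vs stage -1.473 -0.43 49.65
t 49.65 tcp [ 597.7 -166.9  135.9] F [-0.6 -0.5 -3. ] w 13.4 j6 -0.43
T [-0.7865, -0.5998, 0.0389] R [0.0009, 0.0004, -0.0535]
T [-0.7865, -0.5998, 0.0389] R [0.0007, 0.0008, -0.1927]
```

{"name": "drive_tool", "arguments": {
  "increments": [
    {"travel": [-0.15,-0.1,0],"rotation": [0,0,-0.022],"claw": 1},
    {"travel": [-0.3,-0.22,0],"rotation": [0,0,-0.044],"claw": 1},
    {"travel": [-0.45,-0.34,0],"rotation": [0,0,-0.066],"claw": 1},
    {"travel": [-0.6,-0.46,0],"rotation": [0,0,-0.088],"claw": 1},
    {"travel": [-0.72,-0.55,0],"rotation": [0,0,-0.11],"claw": 1},
    {"travel": [-0.786,-0.6,0],"rotation": [0,0,-0.132],"claw": 1},
    {"travel": [-0.786,-0.6,0],"rotation": [0,0,-0.154],"claw": 1},
    {"travel": [-0.786,-0.6,0],"rotation": [0,0,-0.176],"claw": 1},
    {"travel": [-0.786,-0.6,0],"rotation": [0.0007,0.0008,-0.193],"claw": 1},
    {"travel": [-0.786,-0.6,0],"rotation": [0.0007,0.0008,-0.193],"claw": 1},
    {"travel": [-0.786,-0.6,0],"rotation": [0.0007,0.0008,-0.193],"claw": 1},
    {"travel": [-0.786,-0.6,0],"rotation": [0.0007,0.0008,-0.193],"claw": 1}
  ]
}}

```text
clock: 50.85
tcp_pos: [479.3, -325.2, 134.8]
ee_rot: [-0.542, -3.093, -0.001]
contact_force: [-0.3, -0.3, -1.8]
gripper_width: 14.0
```

```bash
python3 - <<'E'
from h import *
key(); plan([((479.8,-325.7,77),down(np.radians(70.1)))])
p,d,c=snap("scene"); W=cloud(d,c); R=Ro.from_rotvec(monitor.read_state()["ee_rot"]); L=R.inv().apply(W.reshape(-1,3)-tip()).reshape(W.shape)
m=(L[...,2]>14)&(L[...,2]<70)&(np.hypot(L[...,0],L[...,1])<25); q=L[m]; print(len(q))
for z in (20,30,40,50,60):
    k=q[abs(q[:,2]-z)<5]
    if len(k): print(z,len(k),k.min(0).round(1),k.max(0).round(1),k.mean(0).round(1))
a=p[120:230,130:260]; save("s13.png",cv2.resize(a,(650,550)))
E
```

```text
keytip [ 479.3 -325.3  106.9] [-0.3 -0.3 -1.8] [ 0.011 -0.052  0.037] blade vs stage -0.262 -1.97 50.85
t 50.85 tcp [ 479.3 -325.2  134.8] F [-0.3 -0.3 -1.8] w 14.0 j6 -1.97
T [-0.0038, -0.0015, 0.4803] R [0.0001, -0.0002, 0.0001]
227
20 57 [-11.8  -1.2  15.1] [10.3 13.7 24.9] [-2.5  7.7 19.6]
30 44 [-12.9  -0.9  25. ] [10.9 13.6 34.5] [-2.9  8.5 29.9]
40 44 [-12.   -3.   35.5] [10.6 13.3 45. ] [-3.1  8.1 40.2]
50 37 [-12.   -4.5  45.2] [ 8.6 13.1 54.1] [-3.7  8.  49.4]
60 23 [-12.4  -0.5  55.1] [10.9  9.5 64.8] [-3.3  3.8 60. ]
```

View pics/s13.png

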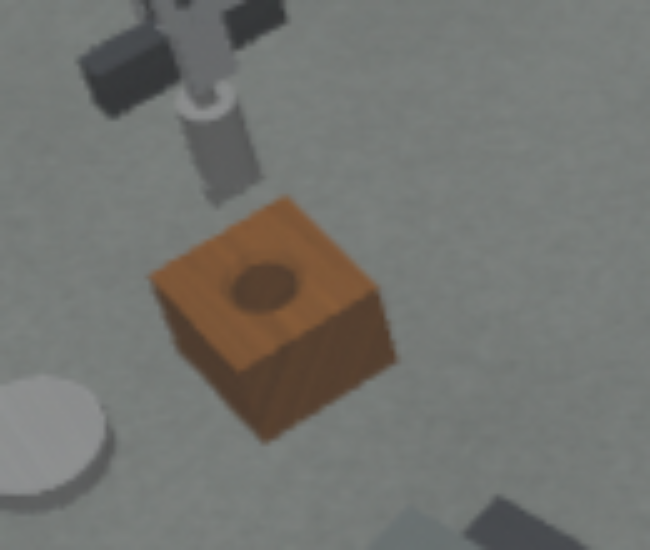

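{"name": "drive_tool", "arguments": {
  "increments": [
    {"travel": [-0.004,-0.001,0.1],"rotation": [0,0,0],"claw": 1},
    {"travel": [-0.004,-0.001,0.2],"rotation": [0,0,0],"claw": 1},
    {"travel": [-0.004,-0.001,0.26],"rotation": [0,0,0],"claw": 1},
    {"travel": [-0.004,-0.001,0.29],"rotation": [0,0,0],"claw": 1},
    {"travel": [-0.004,-0.001,0.31],"rotation": [0,0,0],"claw": 1},
    {"travel": [-0.004,-0.001,0.33],"rotation": [0,0,0],"claw": 1},
    {"travel": [-0.004,-0.001,0.33],"rotation": [0,0,0],"claw": 1}
  ]
}}

```text
clock: 51.6
tcp_pos: [480.2, -325.9, 69.1]
ee_rot: [-0.541, -3.094, -0.0]
contact_force: [-0.0, 1.1, -2.9]
gripper_width: 13.8
```

```bash
python3 -c "from h import *;key()"
```

```text
keytip [ 480.2 -325.9   41.2] [-0.   1.1 -2.9] [-0.032  0.042  0.057] blade vs stage -0.261 -1.97 51.6
```

Tip is in the hole, free. Lowering the rest, releasing, retreating upward.

{"name": "drive_tool", "arguments": {
  "increments": [
    {"travel": [0,0,0.04],"rotation": [0,0,0],"claw": 1},
    {"travel": [0,0,0.08],"rotation": [0,0,0],"claw": 1},
    {"travel": [0,0,0.12],"rotation": [0,0,0],"claw": 1},
    {"travel": [0,0,0.145],"rotation": [0,0,0],"claw": 1},
    {"travel": [0,0,0.154],"rotation": [0,0,0],"claw": 1},
    {"travel": [0,0,0.154],"rotation": [0,0,0],"claw": 1}
  ]
}}

```text
clock: 52.2
tcp_pos: [480.2, -325.9, 38.2]
ee_rot: [-0.541, -3.094, -0.0]
contact_force: [-0.1, -0.7, -2.5]
gripper_width: 14.0
```

```bash
python3 -c "from h import *;key()"
```

```text
keytip [ 480.2 -325.9   10.3] [-0.1 -0.7 -2.5] [-0.012 -0.006 -0.022] blade vs stage -0.261 -1.97 52.2
```

{"name": "drive_tool", "arguments": {
  "increments": [
    {"travel": [0,0,0.002],"rotation": [0,0,0],"claw": 0.7},
    {"travel": [0,0,0.0],"rotation": [0,0,0],"claw": 0.5},
    {"travel": [0,0,0.0],"rotation": [0,0,0],"claw": 0.5},
    {"travel": [0,0,0.0],"rotation": [0,0,0],"claw": 0.5},
    {"travel": [0,0,0.0],"rotation": [0,0,0],"claw": 0.5},
    {"travel": [0,0,-0.15],"rotation": [0,0,0],"claw": 0.5},
    {"travel": [0,0,-0.35],"rotation": [0,0,0],"claw": 0.5},
    {"travel": [0,0,-0.55],"rotation": [0,0,0],"claw": 0.5},
    {"travel": [0.2,0,-0.7],"rotation": [0,0,0],"claw": 0.5},
    {"travel": [0.4,0,-0.7],"rotation": [0,0,0],"claw": 0.5},
    {"travel": [0.4,0,-0.7],"rotation": [0,0,0],"claw": 0.5},
    {"travel": [0.4,0,-0.7],"rotation": [0,0,0],"claw": 0.5}
  ]
}}

```text
clock: 53.4
tcp_pos: [404.8, -298.7, 178.4]
ee_rot: [0.542, 3.094, -0.0]
contact_force: [0.7, -0.1, -0.6]
gripper_width: 47.3
```

```bash
python3 - <<'E'
from h import *
print(monitor.read_state()["clock"])
for n in("scene","top"):
    p,Q=bedc(n); save(n+"14.png",p); W=Ro.from_euler('z',YAW).apply(Q.reshape(-1,3)).reshape(Q.shape)+O
    m=(W[...,2]>95)&(W[...,2]<118)&(np.hypot(W[...,0]-480,W[...,1]+325)<55)&(p.astype(int).mean(-1)<110); q=W[m]
    if len(q)>20: print(n,"key",cv2.minAreaRect(q[:,:2].astype(np.float32)),np.median(q[:,2]))
    for y in(-56,56):
        m=(Q[...,2]>35)&(Q[...,2]<41.5)&(Q[...,0]<2)&(Q[...,0]>-100)&(abs(Q[...,1]-y)<16.5)&(p.astype(int).mean(-1)>90); q=Q[m]; 
        if len(q): print(n,y,len(q),np.percentile(q[:,0],1))
    m=(abs(Q[...,0]-13)<4)&(abs(abs(Q[...,1])-30)<12); print("bar z",np.nanmedian(Q[m][:,2]))
E
```

```text
53.4
scene key ((481.4694519042969, -325.465576171875), (18.343969345092773, 79.33169555664062), 71.41769409179688) 105.22670856705217
scene -56 332 -48.13796472239827
scene 56 375 -48.32110462302159
bar z 46.882026456201544
top key ((479.3738708496094, -326.23333740234375), (14.890466690063477, 79.3857650756836), 70.41741180419922) 105.05890204761218
top -56 326 -49.60268837828897
top 56 328 -49.61600175043242
bar z 46.45955084173709
```

View pics/scene14.png

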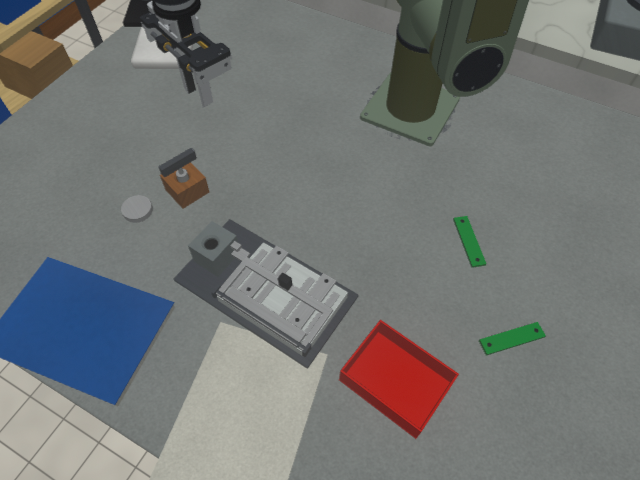

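The key is upright in its stand (182,170), both coupons are under the shut clip (285,285), the bolt is out (237,246), and the arm is clear. Handing in.

```bash
python3 -c "from h import *;print(robot.finish_job())"
```

```text
the job is handed in; nothing more can be done
None
```

The job is done and handed in, about 53 s into the 210 s allowed. Only two steel coupons were present. The two green look-alikes, the bin and the reference block were left alone.

**What I did, in order:**
1. Lifted the clip fully up.
2. Slid the two coupons into the outer lanes and pushed each firmly home.
3. Lowered the clip onto the coupons.
4. Set the key in the lock and turned it until it dropped in, at about 0.4 rad anticlockwise.
5. Turned the key clockwise to its stop and put it back upright in its stand.

**Last checks:**
- **Coupons:** both front ends are at about stage x -50 mm by the top and wrist cameras, which is home. The scene camera read about -48 mm, within its calibration error.
- **Clip:** the bar top is at 46–47 mm, so it is resting on the coupons.
- **Lock:** the moment jumped to 0.53 N m at the stop, with the key at about -1.56 rad (includes the plug's play). The picture shows the bolt out over the clip's ear; I did not measure its travel.
- **Key:** the handle top is at 105 mm, centred over the stand's hole.

**What disagreed:** the first two attempts to grip the knob closed on air. The reported TCP lay about 38 mm beyond the real fingertips along the tool. I confirmed this by touching the knob top and corrected for it in every move after that.

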